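Put the three-part soap dish back together in its bay

TASK

Put the washed soap dish back together in the open bay at the front of the wooden vanity organiser: first slide the dish along the counter, without lifting it, until it is square and fully home against the back of the bay. Then lower the slatted rack flat into the dish and, last, set the soap down (do not drop it) flat on the rack, centred, with its long side along the long side of the dish. Leave everything else on the counter where it is.

Things in the scene. Friction and masses are not known exactly. Their poses are not given: they have to be found in the camera images.
- organiser: Fixed wooden vanity organiser, 300 mm wide (y), 180 mm deep (x, away from its open front); z up. Front middle: a bay without floor, open to -x; its side walls have inner faces at y = +-60 mm, its back stop a face at x = +49 mm, all 22 mm high. Origin: on the counter, exactly where the centre of the dish's underside is when home.
- bay_mouth (a point): Middle of the bay's mouth on the counter, 45 mm towards -x from the organiser's origin (same axes). The mouth is 148 mm wide here and narrows evenly over the next 30 mm to the bay's 120 mm. Beside the bay lie trays with 22 mm rails; their fronts are level with the mouth.
- back_row (a point): Middle of the back row of compartments, 92 mm towards +x from the organiser's origin, on the counter. Rear and end walls 50 mm high, contents behind the bay up to 53 mm high; the tumbler stands in its +y end.
- soap_dish: White glazed open rectangular dish in front of the bay, loose, slippery (friction about 0.3): 98 mm (x) by 114 mm (y), 24 mm high, walls and floor 7 mm thick (cavity 84 by 100 mm), 0.3 kg, too wide to grip across. Goes in the bay with its x along the organiser's x, either way round, 3 mm clearance each side. Origin: centre of the underside; z up.
- rack: Light wooden slatted rack, loose: 74 mm (x) by 92 mm (y), 18 mm high, 60 g. Three slats along x, 12 mm wide, from 6 to 18 mm above the underside, at y = -40, 0, +40 mm; two 6 mm square cross-bars along y below them at x = +-27 mm are its feet. Goes into the dish with its y along the dish's y, either way round, 4 to 5 mm clearance each side. Origin: centre of the underside; z up.
- rack_grip (a point): Middle of the rack's middle slat, 12 mm above the rack's underside: 12 mm wide along the rack's y, with 28 mm free on each side of it. In the dish the rack stands on the dish floor, 7 mm above the counter, and its slats end 1 mm above the dish's rim.
- soap: Cream-coloured bar of soap with rounded edges, loose: 58 mm (x) by 92 mm (y), 28 mm high, about 0.13 kg. Belongs flat on the rack's slats, 25 mm above the dish's underside, its y along the dish's y (either way round), centred on the dish. Origin: centre of the underside; z up.
- glasses: Folded spectacles, blue frame, 136 mm wide (y), 40 mm high; bystander. Origin: under the bridge.
- comb: Flat black comb, 140 mm long (y), 35 mm wide, 5 mm high; bystander. Origin: on the counter at the middle.
- jar: Round white cream jar with grey lid, 56 mm diameter, 48 mm high; bystander. Origin: centre of the underside.
- pump_bottle: White lotion bottle with black pump, 67 mm diameter, 180 mm high; bystander. Origin: centre of the underside.
- tube: White toothpaste tube lying flat, 147 mm long (y), 50 mm wide, 32 mm high; bystander. Origin: on the counter at the middle.
- toothbrush: White electric toothbrush standing on its charger, base 60 mm diameter, 212 mm high; bystander. Origin: centre of the underside.
- tumbler: Blue tumbler with a toothbrush in it, 66 mm diameter, rim 90 mm high, standing in the organiser's back row; bystander. Origin: centre of the underside.
- tin: Small round metal tin, 54 mm diameter, 22 mm high, in the organiser's side tray on the -y side; bystander. Origin: centre of the underside.
There are look-alikes about, which are no part of the job. What is meant by the rack is not blue or purple, and is the larger of those in its own colour.

How it is judged:
By the outcome, as a careful person would: the job done as asked, in the order asked, and still so for the second after the job is handed in, with the robot touching nothing.
It also fails if it takes over 72 s, if anything falls off the work surface, if the arm or the gripper's body presses on something with over 40 N, if the wrist force passes 120 N, or if a joint passes its speed limit or range.

ROBOT

A 7-joint arm with a two-finger parallel gripper is mounted at the origin on the work surface. World frame = base frame: x ahead of the robot, y to its left, z up, the work surface at z = 0. Lengths are in m, angles in rad, forces in N, time in s.
With the tool pointing down it reaches from about 0.4 to 0.875 m from the base axis. Payload 19.3 kg.
Tool frame: the origin (TCP) lies between the finger pads; the fingertips stand 11 mm ahead of it and the grasp point (between the pads) lies 8 mm behind it (arm.tips_ahead is the distance from the TCP to the fingertips, in m); z points along the fingers, y is the line along which they close (so a half turn about z gives the same grasp; the last joint's range is limited). The gripper opens to 85 mm and grips with 20 to 120 N. Pads are 22 mm wide; open, the fingers measure 114 mm over their backs; the gripper's body (76 mm by 85 mm) begins 54 mm behind the grasp point. The pads swing forward as they close: fully open they stand 13 mm farther back than shut.
Start: joints at [-1.291, 0.521, -0.036, 1.599, 0.021, 1.021, -0.113], TCP at [0.214, 0.587, 0.212] pointing down, gripper open.
Joint ranges: [-2.91, 2.91], [-0.3, 2.13], [-1.5, 1.42], [0.17, 2.43], [-1.26, 4.41], [0.16, 1.93], [-2.52, 2.52]. Speed limits (rad/s): [1.89, 1.89, 2.39, 2.39, 3.01, 3.01, 3.01].

INTERFACE

Orientations are given as a unit quaternion [w, x, y, z].
In Python, from workcell import telemetry, optics, arm gives the robot as it stands.
- The arm moves only by the tool play_rows, never from a script. Its argument "deltas" is a list of rows, each an object with "dp": the shift along the tool's x, y, z in m, a list of three; "spin": the turn about the tool's z in degrees; "jaw": the opening, from 0 (shut) to 1 (fully open). A call has 1 to 8 rows; each row shifts and turns the commanded pose from where the row before left it, along the tool's axes as they then stand; what a row does not reach is not made up. A row lasts 1/10 s, in which the tool goes at most 50 mm and 8.59 degrees, less where a joint would pass 70% of its speed; a pose out of reach is approached as far as the arm can. A call is refused whole if a number of a shift passes 0.05 or a number of a turn 8.59, either way. A call with a gripper value outside its range is refused whole. The fingers move at their own pace and stop on an object; "squeeze" is the grip in N (left out, the last holds). Time passes only in rows, so rows that do not move let the fingers close. It gives the time, the measured TCP pose, the force, the opening and the grip force at its end, in the units of the state.
- telemetry.get_obs(): the state, without advancing time (a new reading comes with each control period).
- optics.capture(name): name is "side" or "top"; returns a dict with "frame" (420x560x3 uint8, red, green, blue), "mtx" (3x3 intrinsics, pixels), "R" (3x3) and "t" (3): a world point X has camera coordinates R X + t. Camera axes: x right, y down, z forward; pixel columns grow to the right and rows downward; lengths in m; the calibration is good to about 2 mm. A picture is of the moment at which its call begins. There is no depth.
- arm.finish_job(): hands the job in; it is judged then, once.
The state is a dict: "t": time; "joint_pos": joint angles; "joint_vel": joint speeds; "joint_torque": joint torques, N m; "tcp_pos": TCP position; "orientation": TCP orientation; "wrist_force": force on the tool from outside, world axes, zero at the start; "wrist_torque": the same for the moment, N m; "gripper_width": finger opening in m; "gripper_force": force on a finger pad.
Only numpy, scipy, OpenCV 4.12 (cv2) and the standard library are available. Lean on these libraries where they do the work, as an engineer would, in place of code of your own. Each camera call takes 0.05 s, during which the arm holds its last target. There are 200 camera calls.

## Working session

There is one attempt and no reset: what is moved stays moved. The work goes in short steps, Python scripts to look and compute and a tool call to move; the robot and the scene stay as the last step left them, time stands still between calls to the robot, and variables do not carry over. Pictures are saved under pics/ and viewed, at most 10 in all, crops included, and the job is handed in when it is done.

Besides the shell and the picture viewer there is one more tool, called as name(argument=value, ...) on one line, values as JSON. play_rows: Moves the arm, as the interface text tells. Its arguments: {"type":"object","properties":{"deltas":{"type":"array","items":{"type":"object","properties":{"dp":{"type":"array","items":{"type":"number"}},"spin":{"type":"number"},"jaw":{"type":"number"}}}},"squeeze":{"type":"number"}},"required":["deltas"]}

```bash
ls; mkdir -p pics
python3 - <<'E'
from workcell import telemetry, optics, arm
import cv2,pickle
o=telemetry.get_obs(); print(o)
d={}
for n in("top","side"):
    c=optics.capture(n); d[n]=c
    cv2.imwrite(f"pics/{n}0.png",cv2.cvtColor(c["frame"],cv2.COLOR_RGB2BGR)); print(n,c["mtx"],c["R"],c["t"])
print(arm.tips_ahead)
E
```

```text
pics
{'t': 0.0, 'joint_pos': array([-1.29120005,  0.52200101, -0.03630217,  1.6000023 ,  0.0212009 ,
        1.02107413, -0.11277701]), 'joint_vel': array([-6.40712392e-04,  5.16355427e-04, -1.98132029e-04,  9.34505346e-04,
        5.13655155e-04, -1.90952820e-04, -1.91195736e-05]), 'joint_torque': array([-5.34121937e-04, -9.27096891e+01,  1.97931133e+00, -3.69948685e+01,
        1.77508785e-02,  7.95084285e-03, -1.14100894e-04]), 'tcp_pos': array([0.21412153, 0.58680552, 0.21103617]), 'orientation': array([-5.06136453e-05,  1.74011993e-01,  9.84743380e-01, -5.47596892e-04]), 'wrist_force': array([ 0.57764783, -0.36396853, -0.48034536]), 'wrist_torque': array([0.02993913, 0.00792983, 0.05831769]), 'gripper_force': 0.0, 'gripper_width': 0.08550541697681}
top [[403.21497662   0.         275.62119835]
 [  0.         403.21497662 208.92711333]
 [  0.           0.           1.        ]] [[-0.02475253 -0.99947088  0.02110128]
 [-0.99479779  0.02253939 -0.09934449]
 [ 0.09881632 -0.02345054 -0.99482934]] [0.01388045 0.56307813 0.97459364]
side [[465.90591911   0.         281.09045792]
 [  0.         465.90591911 199.33889595]
 [  0.           0.           1.        ]] [[ 0.86592698 -0.50013686 -0.00579517]
 [-0.34459797 -0.58815216 -0.731662  ]
 [ 0.36252269  0.63556287 -0.68164297]] [-0.46253902  0.24794798  1.08250011]
0.011
```

View pics/top0.png

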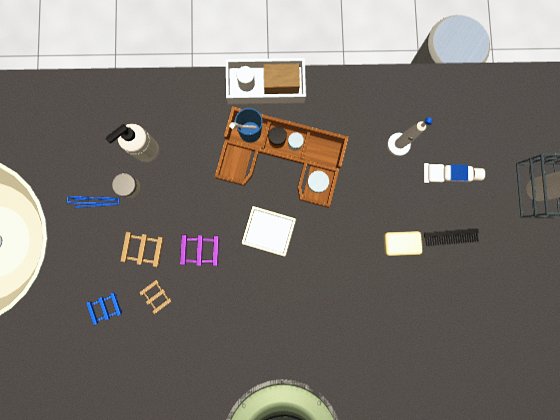

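View pics/side0.png

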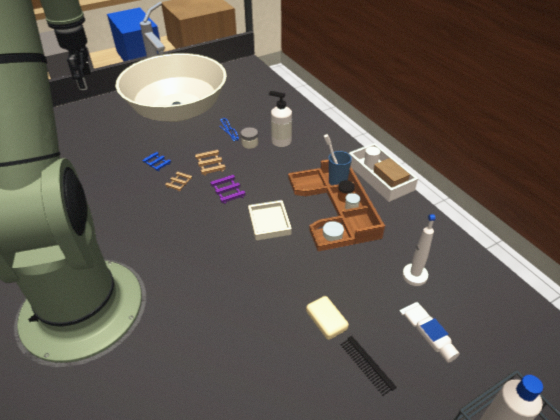

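The top view shows the organiser around (283,155), the dish at (269,231), the large orange rack at (141,249) with a smaller orange look-alike at (155,296), and the soap at (403,243). The side view shows the same items. I'll zoom in next for corners.

```bash
cat > h.py <<'E'
import numpy as np, cv2
from workcell import telemetry, optics, arm
from scipy.optimize import minimize
def proj(c,X):
    p=(np.atleast_2d(X)@c["R"].T+c["t"])@c["mtx"].T
    return p[:,:2]/p[:,2:]
def back(c,uv,z):
    uv=np.atleast_2d(np.asarray(uv,float)); r=np.c_[uv,np.ones(len(uv))]@np.linalg.inv(c["mtx"]).T@c["R"]
    o=-c["R"].T@c["t"]; s=(z-o[2])/r[:,2]
    return (o+s[:,None]*r)
def place(P,x,y,a):
    P=np.atleast_2d(np.asarray(P,float)).copy(); co,si=np.cos(a),np.sin(a)
    Q=P.copy(); Q[:,0]=x+co*P[:,0]-si*P[:,1]; Q[:,1]=y+si*P[:,0]+co*P[:,1]; return Q
def box(x0,x1,y0,y1,z0,z1): return np.array([[x,y,z] for x in(x0,x1) for y in(y0,y1) for z in(z0,z1)],float)
S=8
def render(c,parts,pose,roi):
    x0,y0,x1,y1=roi; m=np.zeros(((y1-y0)*S,(x1-x0)*S),np.uint8)
    for P in parts:
        uv=(proj(c,place(P,*pose))-[x0-.5,y0-.5])*S
        cv2.fillConvexPoly(m,cv2.convexHull(np.round(uv).astype(np.int32)),255)
    return cv2.resize(m,(x1-x0,y1-y0),interpolation=cv2.INTER_AREA)/255.
def fit(c,soft,parts,pose0,roi):
    """soft: 0..1 coverage image in roi; fits x,y,theta"""
    f=lambda q:np.sum((render(c,parts,(q[0]/100,q[1]/100,q[2]/10),roi)-soft)**2)
    q0=np.array([pose0[0]*100,pose0[1]*100,pose0[2]*10])
    for d in(1.,.3):
        q0=minimize(f,q0,method="Nelder-Mead",options=dict(initial_simplex=q0+d*np.vstack([np.zeros(3),np.eye(3)]),xatol=.005,fatol=.01)).x
    return np.array([q0[0]/100,q0[1]/100,q0[2]/10]),f(q0)
E
python3 - <<'E'
from h import *
import pickle
T=optics.capture("top");Sd=optics.capture("side");pickle.dump((T,Sd),open("c0.pkl","wb"))
a=cv2.cvtColor(T["frame"],cv2.COLOR_RGB2BGR)
x=cv2.resize(a[95:265,205:360],None,fx=3.5,fy=3.5,interpolation=cv2.INTER_CUBIC)
cv2.imwrite("pics/z_org.png",x)
s=cv2.cvtColor(Sd["frame"],cv2.COLOR_RGB2BGR)
x=np.hstack([cv2.resize(a[225:275,110:180],(400,286)),cv2.resize(a[225:275,375:445],(400,286))])
y=cv2.resize(s[140:250,240:394],(420,300));y=np.hstack([y,cv2.resize(s[140:210,190:278],(380,300))])
cv2.imwrite("pics/z2.png",np.vstack([x,y]))
for n,uv,z in(("dish",(269,231),.024),("rack",(141,249),.018),("soap",(403.5,243.5),.028)):print(n,back(T,uv,z))
E
```

```text
dish [[0.50897825 0.01822865 0.024     ]]
rack [[0.47236381 0.3351143  0.018     ]]
soap [[ 0.4698589  -0.31464675  0.028     ]]
```

View pics/z_org.png

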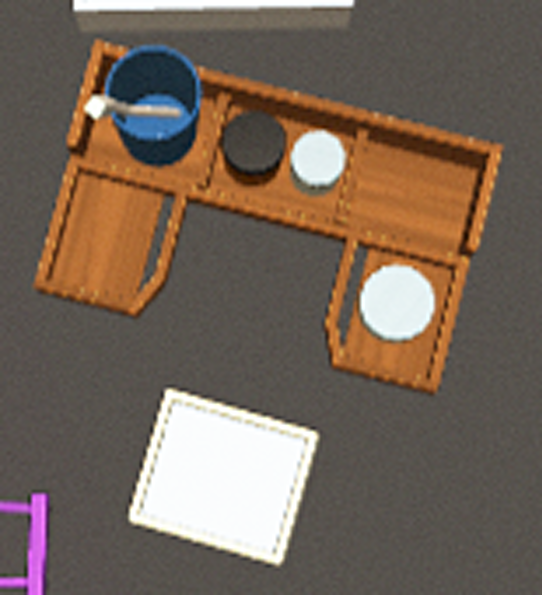

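View pics/z2.png

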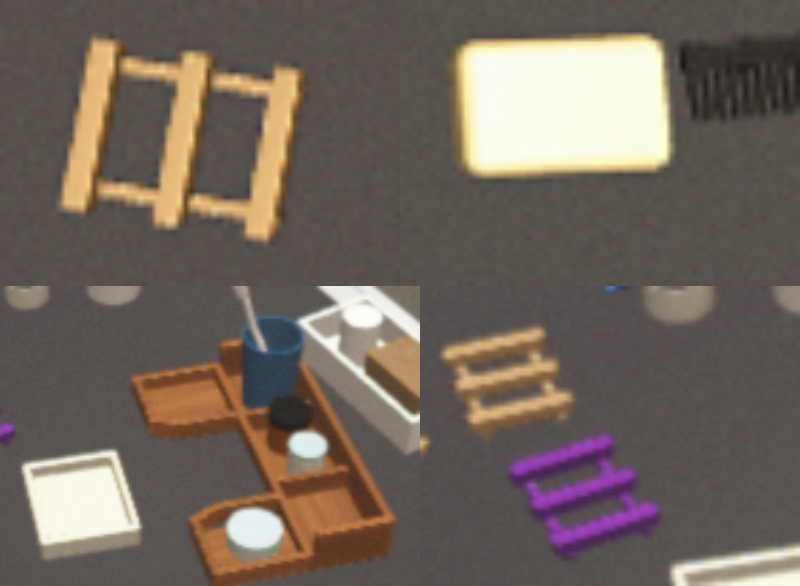

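The crops show the bay's inner corners near (258,151) and (305,164) in the top view. The rack slats run roughly along x, and all three pieces lie freely with some yaw. I'll fit their poses by silhouette in both cameras.

```bash
cat >> h.py <<'E'
DISH=[box(-.049,.049,-.057,.057,0,.024)]
SOAP=[box(-.029,.029,-.046,.046,.006,.022),box(-.025,.025,-.042,.042,0,.028)]
RACK=[box(-.037,.037,y-.006,y+.006,.006,.018) for y in(-.04,0,.04)]+[box(x-.003,x+.003,-.046,.046,0,.006) for x in(-.027,.027)]
tr=np.array([[-.045,.074],[-.015,.06],[.049,.06],[.049,.15],[-.045,.15]])
def ext(p,z): return np.vstack([np.c_[p,np.zeros(len(p))],np.c_[p,np.full(len(p),z)]])
ORG=[ext(tr,.022),ext(tr*[1,-1],.022),box(.049,.135,-.15,.15,0,.022),box(.13,.135,-.15,.15,0,.05),box(.055,.135,.145,.15,0,.05),box(.055,.135,-.15,-.145,0,.05)]
def mask(c,kind,roi,seed):
    x0,y0,x1,y1=roi; f=c["frame"][y0:y1,x0:x1].astype(float); R,B=f[...,0],f[...,2]
    if kind=="dish": s=(f.min(2)-70)/(190-70)
    elif kind=="soap": s=(R-70)/(200-70)
    elif kind=="rack": s=((R-B)-15)/(85-15)
    else: s=((R-B)-15)/(70-15)
    s=np.clip(s,0,1)
    n,l=cv2.connectedComponents((s>.35).astype(np.uint8)); k=l[seed[1]-y0,seed[0]-x0] 
    if kind=="rack" or kind=="org":
        m=(l==l[np.unravel_index(np.argmin(np.where(l>0,(np.arange(y0,y1)[:,None]-seed[1])**2+(np.arange(x0,x1)[None]-seed[0])**2,1e9)),l.shape)])
    else: m=l==k
    s=s*cv2.dilate(m.astype(np.uint8),np.ones((3,3)))
    if kind!="rack":
        cs,_=cv2.findContours(m.astype(np.uint8),cv2.RETR_EXTERNAL,cv2.CHAIN_APPROX_NONE)
        g=np.zeros(m.shape,np.uint8);cv2.drawContours(g,cs,-1,1,-1); s[cv2.erode(g,np.ones((3,3)))>0]=1
    return s
def roi_of(c,parts,pose,pad=14):
    uv=np.vstack([proj(c,place(P,*pose)) for P in parts]); a=np.floor(uv.min(0)-pad).astype(int).clip(0);b=np.ceil(uv.max(0)+pad).astype(int)
    return a[0],a[1],min(b[0],560),min(b[1],420)
def locate(c,kind,parts,pose0,h=.02):
    seed=np.round(proj(c,place([[0,0,h]],*pose0))[0]).astype(int)
    if kind=="org": seed=np.round(proj(c,place([[0,.1,0.01]],*pose0))[0]).astype(int)
    roi=roi_of(c,parts,pose0); s=mask(c,kind,roi,seed)
    q,e=fit(c,s,parts,pose0,roi); return q,e,s,roi
E
python3 - <<'E'
from h import *
import pickle
T,Sd=pickle.load(open("c0.pkl","rb"))
print("cams",-T["R"].T@T["t"],-Sd["R"].T@Sd["t"])
# rough yaw
w=back(T,[(205+185/3.5,95+197/3.5),(205+350/3.5,95+240/3.5)],.022); print(w); d=w[0]-w[1]; yo=np.arctan2(d[1],d[0])-np.pi/2
mid=w.mean(0); o=mid[:2]-.049*np.array([np.cos(yo),np.sin(yo)]); print(o,yo)
P0={"org":(o[0],o[1],yo),"dish":(.509,.018,yo),"rack":(.472,.335,-.15),"soap":(.47,-.3146,0.)}
out=[]
for k,pt in(("org",ORG),("dish",DISH),("rack",RACK),("soap",SOAP)):
    for n,c in(("top",T),("side",Sd)):
        q,e,s,roi=locate(c,k,pt,P0[k]); print(k,n,np.round(q[:2]*1000,1),np.round(np.degrees(q[2]),2),round(e,1),round(s.sum()))
        if n=="top" or k=="org":
            r=render(c,pt,q,roi); im=np.dstack([s,r,s*0]); out.append(cv2.resize((im*255).astype(np.uint8),(260,260)))
cv2.imwrite("pics/fit.png",np.vstack([np.hstack(out[:3]),np.hstack(out[3:5]+[out[0]*0])])) if len(out)>=5 else 0
E
```

```text
cams [0.46418671 0.02403641 1.02520016] [ 0.09353654 -0.77349854  0.91661221]
[[ 0.71164295  0.04177927  0.022     ]
 [ 0.67758419 -0.07689343  0.022     ]]
[ 0.64751489 -0.00403988] -0.279485506274199
org top [651.5  -3. ] -15.96 782.0 6387
org side [648.3  -3. ] -16.3 914.6 3970
dish top [510.1  19.7] -17.77 3.8 1824
dish side [508.4  20.7] -18.1 31.9 1288
rack top [472.9 335.9] -10.32 25.8 656
rack side [469.6 335.1] -10.32 23.5 351
soap top [ 471.5 -317.3] 0.61 22.6 880
soap side [ 469.9 -314.8] 0.16 28.1 1080
```

View pics/fit.png

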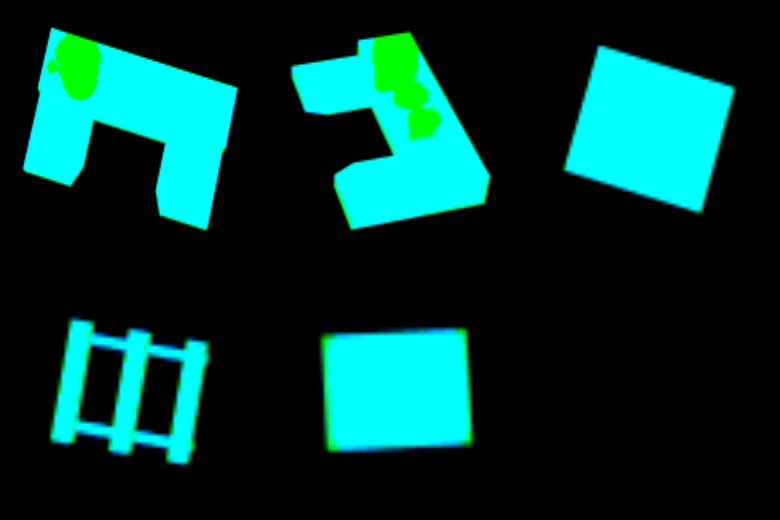

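Both cameras agree to about 3 mm, and the fits overlay cleanly. Taking the average pose, I'll move over the dish's front wall.

play_rows(deltas=[{"dp": [-0.0133, -0.0135, 0], "spin": 0, "jaw": 0.5}, {"dp": [-0.0266, -0.0271, 0], "spin": 0, "jaw": 0.5}, {"dp": [-0.0266, -0.0271, 0], "spin": 0, "jaw": 0.5}, {"dp": [-0.0266, -0.0271, 0], "spin": 0, "jaw": 0.5}, {"dp": [-0.0266, -0.0271, 0], "spin": 0, "jaw": 0.5}, {"dp": [-0.0266, -0.0271, 0], "spin": 0, "jaw": 0.5}, {"dp": [-0.0266, -0.0271, 0], "spin": 0, "jaw": 0.5}, {"dp": [-0.0266, -0.0271, 0], "spin": 0, "jaw": 0.5}], squeeze=30)

```text
t: 1.0
tcp_pos: [0.3324, 0.3264, 0.2116]
orientation: [0.0, 0.174, 0.985, 0.0]
wrist_force: [0.8, 1.5, 0.1]
gripper_width: 0.0427
gripper_force: 0.0
```

play_rows(deltas=[{"dp": [-0.0266, -0.0271, 0], "spin": 0, "jaw": 0.5}, {"dp": [-0.0266, -0.0271, 0], "spin": 0, "jaw": 0.5}, {"dp": [-0.0266, -0.0271, 0], "spin": 0, "jaw": 0.5}, {"dp": [-0.0266, -0.0271, 0], "spin": 0, "jaw": 0.5}, {"dp": [-0.0266, -0.0271, 0], "spin": 0, "jaw": 0.5}, {"dp": [-0.0266, -0.0271, 0], "spin": 0, "jaw": 0.5}, {"dp": [-0.0266, -0.0271, 0], "spin": 0, "jaw": 0.5}, {"dp": [-0.0266, -0.0271, 0], "spin": 0, "jaw": 0.5}])

```text
t: 1.8
tcp_pos: [0.458, 0.0498, 0.2117]
orientation: [0.0, 0.174, 0.985, 0.0]
wrist_force: [0.6, 0.5, -0.1]
gripper_width: 0.0428
gripper_force: 0.0
```

play_rows(deltas=[{"dp": [-0.0133, -0.0135, 0], "spin": 8, "jaw": 0.5}, {"dp": [0, 0, 0], "spin": 8, "jaw": 0.5}, {"dp": [0, 0, 0], "spin": 8, "jaw": 0.5}, {"dp": [0, 0, 0], "spin": 8, "jaw": 0.5}, {"dp": [0, 0, 0], "spin": 8, "jaw": 0.5}, {"dp": [0, 0, 0], "spin": 8, "jaw": 0.5}, {"dp": [0, 0, 0], "spin": 8, "jaw": 0.5}, {"dp": [0, 0, 0], "spin": 8, "jaw": 0.5}])

```text
t: 2.6
tcp_pos: [0.4654, 0.034, 0.2116]
orientation: [-0.0, 0.672, 0.741, -0.0]
wrist_force: [0.3, -0.6, -0.1]
gripper_width: 0.0427
gripper_force: 0.0
```

play_rows(deltas=[{"dp": [0, 0, 0], "spin": 8, "jaw": 0.5}, {"dp": [0, 0, 0], "spin": 8, "jaw": 0.5}, {"dp": [0, 0, 0], "spin": 8, "jaw": 0.5}, {"dp": [0, 0, 0], "spin": 0, "jaw": 0.5}, {"dp": [0, 0, 0], "spin": 0, "jaw": 0.5}])

```text
t: 3.1
tcp_pos: [0.4654, 0.0342, 0.2116]
orientation: [0.0, 0.808, 0.589, -0.0]
wrist_force: [-0.1, -0.2, 0.3]
gripper_width: 0.0427
gripper_force: 0.0
```

```bash
cat >> h.py <<'E'
def state():
    o=telemetry.get_obs(); w,x,y,z=o["orientation"]
    ty=np.array([2*(x*y-w*z),1-2*(x*x+z*z),2*(y*z+w*x)]); tx=np.array([1-2*(y*y+z*z),2*(x*y+w*z),2*(x*z-w*y)])
    phi=np.degrees(np.arctan2(ty[1],ty[0]))
    print("t%.2f"%o["t"],"tcp",np.round(o["tcp_pos"]*1e3,1),"phi %.2f"%phi,"F",np.round(o["wrist_force"],1),"w %.1f gf %.1f"%(o["gripper_width"]*1e3,o["gripper_force"]),"j7 %.2f"%o["joint_pos"][6])
    return o["tcp_pos"],tx,ty,phi
def go(x,y,z,phi):
    p,tx,ty,f=state(); d=np.array([x,y,z])/1e3-p; s=(f-phi+90)%180-90
    # shift in present tool axes (apply before spinning)
    tz=np.cross(tx,ty); print("shift tool mm",np.round([d@tx*1e3,d@ty*1e3,d@tz*1e3],1),"spin %.2f"%s)
E
python3 - <<'E'
from h import *
go(466,34.2,210,-17.9)
c=optics.capture("top");cv2.imwrite("pics/t1.png",cv2.cvtColor(c["frame"],cv2.COLOR_RGB2BGR)[130:330,130:400])
E
```

```text
t3.10 tcp [465.4  34.2 211.6] phi -17.78 F [-0.1 -0.2  0.3] w 42.7 gf 0.0 j7 -0.30
shift tool mm [0.2 0.6 1.6] spin 0.12
```

play_rows(deltas=[{"dp": [0, 0, 0.02], "jaw": 0.5}, {"dp": [0, 0, 0.04], "jaw": 0.5}, {"dp": [0, 0, 0.04], "jaw": 0.5}, {"dp": [0, 0, 0.04], "jaw": 0.5}, {"dp": [0, 0, 0.03], "jaw": 0.5}, {"dp": [0, 0, 0.015], "jaw": 0.5}, {"dp": [0, 0, 0.0045], "jaw": 0.5}, {"dp": [0, 0, 0], "jaw": 0.5}])

```text
schema error: expected keys dp, spin, jaw
```

play_rows(deltas=[{"dp": [0, 0, 0], "jaw": 0.3}, {"dp": [0, 0, 0], "jaw": 0.2}, {"dp": [0, 0, 0], "jaw": 0.15}, {"dp": [0, 0, 0], "jaw": 0.1}, {"dp": [0, 0, 0], "jaw": 0.05}, {"dp": [0, 0, 0], "jaw": 0.0}, {"dp": [0, 0, 0], "jaw": 0.0}, {"dp": [0, 0, 0], "jaw": 0.0}], squeeze=25)

```text
schema error: expected keys dp, spin, jaw
```

Run:
```python
from h import *
state()
for n in("top","side"):
    c=optics.capture(n);a=cv2.cvtColor(c["frame"],cv2.COLOR_RGB2BGR)
    cv2.imwrite(f"pics/g_{n}.png",a)
a=cv2.imread("pics/g_top.png")[190:280,210:330];b=cv2.imread("pics/g_side.png")[170:260,210:330]
cv2.imwrite("pics/g.png",np.hstack([cv2.resize(a,(400,300)),cv2.resize(b,(400,300))]))
```

```text
t3.15 tcp [465.4  34.1 211.6] phi -17.79 F [-0.8  0.4 -0.2] w 42.9 gf 0.0 j7 -0.30
```

View pics/g.png

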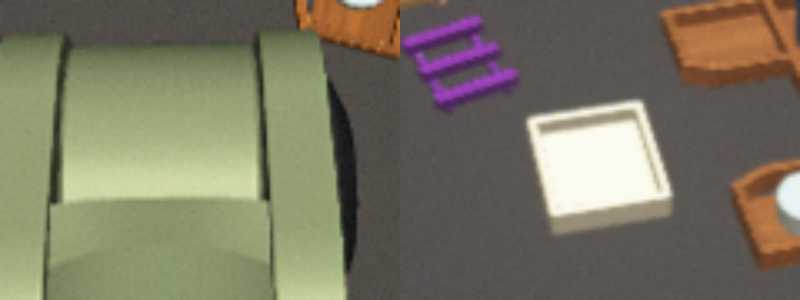

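The rows were refused because they lacked the spin key. The picture shows the arm covering the top view, with the dish still untouched. Repeating with full rows.

play_rows(deltas=[{"dp": [0, 0, 0.02], "spin": 0, "jaw": 0.5}, {"dp": [0, 0, 0.04], "spin": 0, "jaw": 0.5}, {"dp": [0, 0, 0.04], "spin": 0, "jaw": 0.5}, {"dp": [0, 0, 0.04], "spin": 0, "jaw": 0.5}, {"dp": [0, 0, 0.03], "spin": 0, "jaw": 0.5}, {"dp": [0, 0, 0.015], "spin": 0, "jaw": 0.5}, {"dp": [0, 0, 0.0045], "spin": 0, "jaw": 0.5}, {"dp": [0, 0, 0], "spin": 0, "jaw": 0.5}])

```text
t: 4.05
tcp_pos: [0.4654, 0.0338, 0.022]
orientation: [-0.0, 0.809, 0.588, -0.0]
wrist_force: [0.4, 0.5, -0.3]
gripper_width: 0.0429
gripper_force: 0.0
```

play_rows(deltas=[{"dp": [0, 0, 0], "spin": 0, "jaw": 0.3}, {"dp": [0, 0, 0], "spin": 0, "jaw": 0.2}, {"dp": [0, 0, 0], "spin": 0, "jaw": 0.15}, {"dp": [0, 0, 0], "spin": 0, "jaw": 0.1}, {"dp": [0, 0, 0], "spin": 0, "jaw": 0.05}, {"dp": [0, 0, 0], "spin": 0, "jaw": 0.0}, {"dp": [0, 0, 0], "spin": 0, "jaw": 0.0}, {"dp": [0, 0, 0], "spin": 0, "jaw": 0.0}], squeeze=25)

```text
t: 4.85
tcp_pos: [0.4654, 0.034, 0.0221]
orientation: [-0.0, 0.809, 0.587, -0.0]
wrist_force: [1.0, -0.1, -0.8]
gripper_width: -0.0001
gripper_force: 0.0
```

Run:
```python
from h import *
state()
c=optics.capture("side")
for q0 in ((.509,.0202,-.31),):
    q,e,s,roi=locate(c,"dish",DISH,q0,.024); print(q[:2]*1e3,np.degrees(q[2]),e,s.sum())
o=np.array([.6483,-.003]);print("org frame (side cam)",place([[*(q[:2]-o),0]],0,0,np.radians(16.3))*1e3)
```

```text
t4.85 tcp [465.4  34.   22.1] phi -18.05 F [ 1.  -0.1 -0.8] w -0.1 gf 0.0 j7 -0.09
[508.56472679  19.41950838] -19.608585299748217 114.63602172241447 1199.4
org frame (side cam) [[-140.41106433  -17.70067646    0.        ]]
```

Run:
```python
from h import *
c=optics.capture("side");a=cv2.cvtColor(c["frame"],cv2.COLOR_RGB2BGR)
print(proj(c,[[.4654,.034,.022],[.4654,.034,.011]]))
cv2.imwrite("pics/g2.png",cv2.resize(a[130:260,190:340],(690,598),interpolation=cv2.INTER_CUBIC))
```

```text
[[252.69203188 218.40669295]
 [252.88378712 221.25715305]]
```

View pics/g2.png

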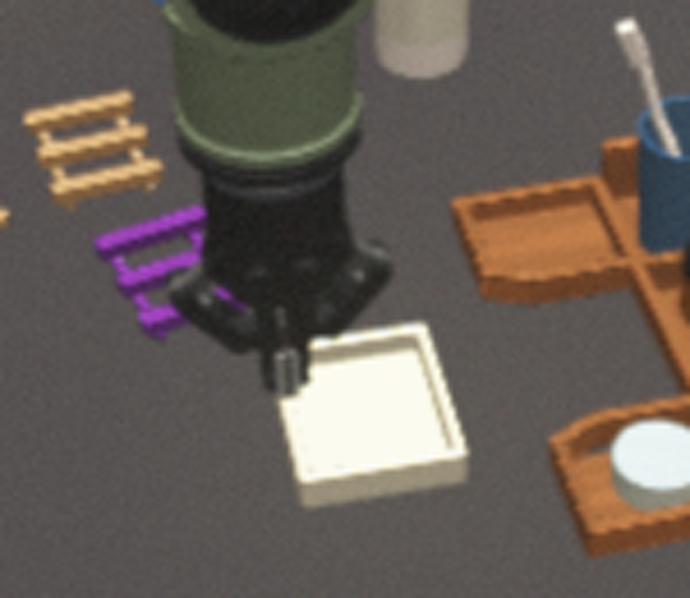

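The fingers closed fully (crop (285,395)) without the wall between them. I'll check with a close overlay to see whether they are above or inside the dish.

Run:
```python
from h import *
c=optics.capture("side");a=cv2.cvtColor(c["frame"],cv2.COLOR_RGB2BGR)
x0,y0,k=225,190,11
m=cv2.resize(a[y0:y0+50,x0:x0+70],None,fx=k,fy=k,interpolation=cv2.INTER_CUBIC)
def P(X): return np.round((proj(c,X)-[x0-.5,y0-.5])*k).astype(int)
pose=(.5084,.0207,np.radians(-18.1))
for z,h in((.024,(.049,.057)),(.007,(.042,.05)),(.024,(.042,.05))):
    q=P(place([[sx*h[0],sy*h[1],z] for sx,sy in((-1,-1),(-1,1),(1,1),(1,-1))],*pose)); cv2.polylines(m,[q],True,(0,0,255),1)
for z in(.011,.022,.04,.06):
    for u in P([[.4654,.034,z]]): cv2.circle(m,tuple(map(int,u)),3,(0,255,0),-1)
cv2.imwrite("pics/g3.png",m)
```

```text
(no output)
```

View pics/g3.png

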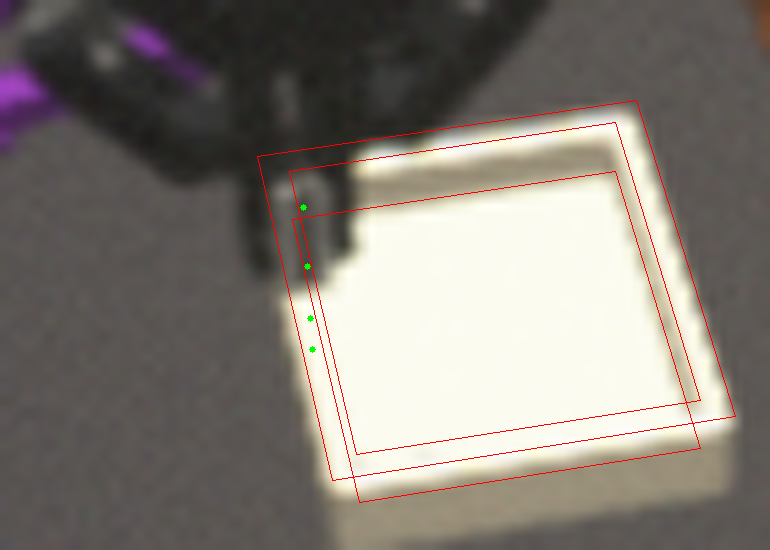

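The fingertips end around crop (290,285), well above the rim, so the tips look about 20 mm higher than expected. I'll feel for the rim gently to calibrate the tip height.

play_rows(deltas=[{"dp": [0, 0, 0.001], "spin": 0, "jaw": 0}, {"dp": [0, 0, 0.001], "spin": 0, "jaw": 0}, {"dp": [0, 0, 0.001], "spin": 0, "jaw": 0}, {"dp": [0, 0, 0.001], "spin": 0, "jaw": 0}, {"dp": [0, 0, 0], "spin": 0, "jaw": 0}])

```text
t: 5.5
tcp_pos: [0.4654, 0.034, 0.0179]
orientation: [-0.0, 0.809, 0.587, -0.0]
wrist_force: [0.1, -0.4, -0.2]
gripper_width: -0.0003
gripper_force: 0.0
```

play_rows(deltas=[{"dp": [0, 0, 0.001], "spin": 0, "jaw": 0}, {"dp": [0, 0, 0.001], "spin": 0, "jaw": 0}, {"dp": [0, 0, 0.001], "spin": 0, "jaw": 0}, {"dp": [0, 0, 0.001], "spin": 0, "jaw": 0}, {"dp": [0, 0, 0], "spin": 0, "jaw": 0}])

```text
t: 6.0
tcp_pos: [0.4654, 0.034, 0.014]
orientation: [-0.0, 0.809, 0.587, -0.0]
wrist_force: [-0.0, 0.9, -0.5]
gripper_width: -0.0002
gripper_force: 0.0
```

Run:
```python
from h import *
state()
c=optics.capture("side"); p=telemetry.get_obs()["tcp_pos"]
import pickle
pickle.dump(c,open("c1.pkl","wb"))
# profile down the finger column
for u in (249,250,251,252,253):
    print(u,[int(v) for v in c["frame"][206:226,u].mean(-1)])
print(proj(c,[p,p+[0,0,.02]]))
```

```text
t6.00 tcp [465.4  34.   14. ] phi -18.05 F [-0.   0.9 -0.5] w -0.2 gf 0.0 j7 -0.08
249 [40, 39, 37, 40, 53, 55, 55, 53, 55, 50, 52, 69, 90, 89, 87, 86, 87, 84, 87, 88]
250 [39, 42, 48, 71, 84, 86, 86, 86, 83, 79, 78, 91, 101, 104, 105, 98, 93, 84, 86, 87]
251 [51, 52, 64, 96, 92, 89, 89, 93, 96, 95, 99, 112, 134, 185, 177, 149, 122, 108, 104, 99]
252 [50, 56, 81, 106, 74, 66, 66, 68, 76, 75, 80, 97, 155, 238, 236, 221, 208, 194, 181, 148]
253 [42, 56, 97, 121, 84, 82, 80, 81, 78, 80, 77, 87, 155, 237, 245, 244, 244, 242, 238, 224]
[[252.83161907 220.47533867]
 [252.48011733 215.25016229]]
```

The finger bottom shows at (249,217) against bare counter, so the tips really are still about 10 mm above the rim. Continuing the gentle descent with force watching.

play_rows(deltas=[{"dp": [0, 0, 0.001], "spin": 0, "jaw": 0}, {"dp": [0, 0, 0.001], "spin": 0, "jaw": 0}, {"dp": [0, 0, 0.001], "spin": 0, "jaw": 0}, {"dp": [0, 0, 0.001], "spin": 0, "jaw": 0}, {"dp": [0, 0, 0.001], "spin": 0, "jaw": 0}, {"dp": [0, 0, 0], "spin": 0, "jaw": 0}])

```text
t: 6.65
tcp_pos: [0.4654, 0.034, 0.009]
orientation: [-0.0, 0.809, 0.587, -0.0]
wrist_force: [-0.1, -0.5, -0.4]
gripper_width: 0.0002
gripper_force: 0.0
```

Run:
```python
from h import *
import pickle
# compare tip rows: TCP z 22 (g2-time not saved raw) , 14, 9 ; use motion-only finger base
c=optics.capture("side"); state()
for u in (248,249,250,252,253): print(u,[int(v) for v in c["frame"][206:226,u].mean(-1)])
o=telemetry.get_obs(); print(o["joint_pos"])
```

```text
t6.70 tcp [465.4  34.    9. ] phi -18.05 F [-0.6  0.3  0. ] w 0.4 gf 0.0 j7 -0.08
248 [33, 36, 33, 36, 37, 39, 37, 38, 42, 44, 47, 48, 61, 84, 87, 86, 87, 88, 85, 88]
249 [38, 36, 34, 40, 46, 48, 52, 56, 63, 49, 44, 47, 57, 84, 85, 85, 87, 85, 86, 85]
250 [40, 37, 42, 54, 88, 93, 84, 87, 96, 82, 78, 78, 84, 90, 96, 97, 90, 88, 89, 89]
252 [45, 52, 51, 82, 125, 78, 67, 67, 75, 72, 76, 85, 90, 121, 194, 220, 208, 193, 179, 148]
253 [39, 40, 44, 80, 123, 87, 79, 83, 75, 79, 79, 79, 73, 124, 218, 244, 244, 242, 237, 224]
[-0.40647474  0.65540999  0.27444525  2.15499677 -0.45474976  0.38550337
 -0.07643942]
```

play_rows(deltas=[{"dp": [0, 0, 0.001], "spin": 0, "jaw": 0}, {"dp": [0, 0, 0.001], "spin": 0, "jaw": 0}, {"dp": [0, 0, 0.001], "spin": 0, "jaw": 0}, {"dp": [0, 0, 0.001], "spin": 0, "jaw": 0}, {"dp": [0, 0, 0], "spin": 0, "jaw": 0}])

```text
t: 7.2
tcp_pos: [0.4653, 0.034, 0.005]
orientation: [-0.0, 0.809, 0.587, -0.0]
wrist_force: [0.3, -0.2, 0.2]
gripper_width: 0.0001
gripper_force: 0.0
```

play_rows(deltas=[{"dp": [0, 0, 0.001], "spin": 0, "jaw": 0}, {"dp": [0, 0, 0.001], "spin": 0, "jaw": 0}, {"dp": [0, 0, 0], "spin": 0, "jaw": 0}])

```text
t: 7.5
tcp_pos: [0.4656, 0.034, 0.0039]
orientation: [-0.0, 0.809, 0.587, 0.0]
wrist_force: [-5.6, 0.3, 28.0]
gripper_width: 0.0003
gripper_force: 14.2
```

play_rows(deltas=[{"dp": [0, 0, 0.001], "spin": 0, "jaw": 0}, {"dp": [0, 0, 0], "spin": 0, "jaw": 0}])

```text
t: 7.7
tcp_pos: [0.4657, 0.034, 0.0036]
orientation: [-0.0, 0.809, 0.587, 0.001]
wrist_force: [-11.3, -0.6, 53.6]
gripper_width: -0.0001
gripper_force: 26.2
```

Contact with the rim came at TCP z of about 4.3 mm, so the shut tips sit about 20 mm above the reported TCP, not 11 mm below it. I'll back off, open, and grip the wall with that correction.

play_rows(deltas=[{"dp": [0, 0, -0.003], "spin": 0, "jaw": 0}, {"dp": [0, 0, -0.007], "spin": 0, "jaw": 0}, {"dp": [0, 0, 0], "spin": 0, "jaw": 0.25}, {"dp": [0, 0, 0], "spin": 0, "jaw": 0.5}, {"dp": [0, 0, 0], "spin": 0, "jaw": 0.5}, {"dp": [0, 0, 0], "spin": 0, "jaw": 0.5}])

```text
t: 8.3
tcp_pos: [0.4653, 0.034, 0.0119]
orientation: [-0.0, 0.809, 0.587, -0.0]
wrist_force: [0.8, -0.7, -0.4]
gripper_width: 0.0426
gripper_force: 0.0
```

play_rows(deltas=[{"dp": [0, 0, 0.006], "spin": 0, "jaw": 0.5}, {"dp": [0, 0, 0.006], "spin": 0, "jaw": 0.5}, {"dp": [0, 0, 0.005], "spin": 0, "jaw": 0.5}, {"dp": [0, 0, 0.003], "spin": 0, "jaw": 0.5}, {"dp": [0, 0, 0.002], "spin": 0, "jaw": 0.5}, {"dp": [0, 0, 0], "spin": 0, "jaw": 0.5}])

```text
t: 8.9
tcp_pos: [0.4653, 0.0339, -0.0102]
orientation: [-0.0, 0.809, 0.587, -0.0]
wrist_force: [0.5, 0.5, -0.1]
gripper_width: 0.0426
gripper_force: 0.0
```

play_rows(deltas=[{"dp": [0, 0, 0], "spin": 0, "jaw": 0.3}, {"dp": [0, 0, 0], "spin": 0, "jaw": 0.2}, {"dp": [0, 0, 0], "spin": 0, "jaw": 0.15}, {"dp": [0, 0, 0], "spin": 0, "jaw": 0.1}, {"dp": [0, 0, 0], "spin": 0, "jaw": 0.05}, {"dp": [0, 0, 0], "spin": 0, "jaw": 0.0}, {"dp": [0, 0, 0], "spin": 0, "jaw": 0.0}, {"dp": [0, 0, 0], "spin": 0, "jaw": 0.0}], squeeze=25)

```text
t: 9.7
tcp_pos: [0.4656, 0.0341, -0.0097]
orientation: [0.0, 0.809, 0.588, 0.0]
wrist_force: [-0.6, -0.1, 6.7]
gripper_width: 0.0059
gripper_force: 25.6
```

Run:
```python
from h import *
state()
```

```text
t9.70 tcp [465.6  34.1  -9.7] phi -18.04 F [-0.6 -0.1  6.7] w 5.9 gf 25.6 j7 -0.06
```

The dish wall is gripped. Now I'll slide the dish in line with the bay: 17 mm sideways, 37 mm forward and about 2° of turn.

play_rows(deltas=[{"dp": [0.001, 0.0026, 0], "spin": 0, "jaw": 0}, {"dp": [0.002, 0.004, 0], "spin": -0.4, "jaw": 0}, {"dp": [0.0025, 0.005, 0], "spin": -0.4, "jaw": 0}, {"dp": [0.003, 0.006, 0], "spin": -0.4, "jaw": 0}, {"dp": [0.003, 0.006, 0], "spin": -0.4, "jaw": 0}, {"dp": [0.0025, 0.006, 0], "spin": -0.3, "jaw": 0}, {"dp": [0.002, 0.005, 0], "spin": 0, "jaw": 0}, {"dp": [0.001, 0.002, 0], "spin": 0, "jaw": 0}])

```text
t: 10.5
tcp_pos: [0.5053, 0.0394, -0.0097]
orientation: [-0.0, 0.799, 0.601, -0.0]
wrist_force: [-6.4, -0.9, 14.2]
gripper_width: 0.0062
gripper_force: 26.7
```

Run:
```python
from h import *
go(505.7,39.0,-9.7,-16.1)
c=optics.capture("side")
# measure dish rim in side view relative to organiser: bright-only mask vs rim top face
roi=roi_of(c,DISH,(.549,.026,-.281)); x0,y0,x1,y1=roi
top=[box(-.049,.049,-.057,.057,.0235,.024)]
f=c["frame"][y0:y1,x0:x1].min(2).astype(float); m=(f>150).astype(np.uint8)
m=cv2.morphologyEx(m,cv2.MORPH_CLOSE,np.ones((7,7))); 
cs,_=cv2.findContours(m,cv2.RETR_EXTERNAL,cv2.CHAIN_APPROX_NONE); cn=max(cs,key=cv2.contourArea)
hull=cv2.convexHull(cn); s=np.zeros(m.shape,np.uint8); cv2.fillConvexPoly(s,hull,1)
q,e=fit(c,s.astype(float),top,(.549,.026,-.281),roi); print("side rim",q[:2]*1e3,np.degrees(q[2]),e)
```

```text
t10.50 tcp [505.3  39.4  -9.7] phi -16.15 F [-6.4 -0.9 14.2] w 6.2 gf 26.7 j7 -0.06
shift tool mm [-0.3  0.5 -0. ] spin -0.05
side rim [546.18476392  21.82854428] -17.14440658047558 45.98196078431373
```

play_rows(deltas=[{"dp": [0, 0.004, -0.0004], "spin": 0, "jaw": 0}, {"dp": [0, 0.008, 0], "spin": 0, "jaw": 0}, {"dp": [0, 0.01, 0], "spin": 0, "jaw": 0}, {"dp": [0, 0.01, 0], "spin": 0, "jaw": 0}, {"dp": [0, 0.01, 0], "spin": 0, "jaw": 0}, {"dp": [0, 0.008, 0], "spin": 0, "jaw": 0}, {"dp": [0, 0.005, 0], "spin": 0, "jaw": 0}, {"dp": [0, 0.003, 0], "spin": 0, "jaw": 0}])

```text
t: 11.35
tcp_pos: [0.5614, 0.0232, -0.0096]
orientation: [-0.0, 0.799, 0.601, -0.0]
wrist_force: [-1.0, 0.7, -2.3]
gripper_width: 0.0061
gripper_force: 24.7
```

Run:
```python
from h import *
go(606.6,9.9,-9.3,-16.1)
c=optics.capture("side");a=cv2.cvtColor(c["frame"],cv2.COLOR_RGB2BGR)
cv2.imwrite("pics/p1.png",cv2.resize(a[150:255,250:390],None,fx=5,fy=5,interpolation=cv2.INTER_CUBIC))
```

```text
t11.35 tcp [561.4  23.2  -9.6] phi -16.15 F [-1.   0.7 -2.3] w 6.1 gf 24.7 j7 -0.05
shift tool mm [-0.2 47.1 -0.3] spin -0.05
```

View pics/p1.png

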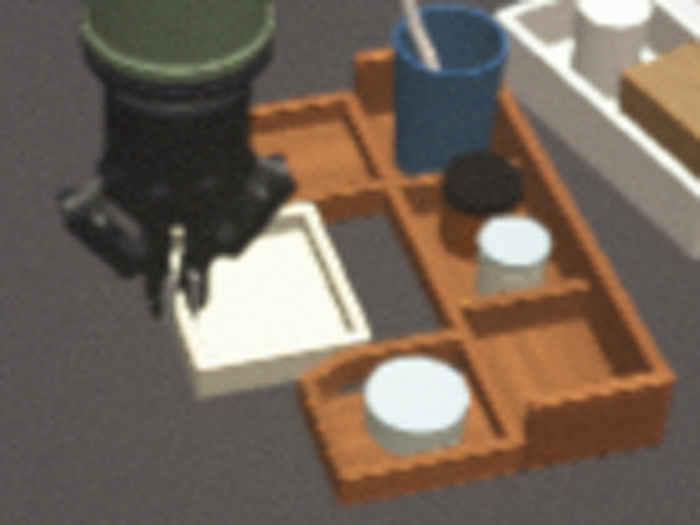

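The picture shows the dish (front edge (315,205)–(368,335)) entering the bay in line with its back corners at (385,195) and (445,330). I'll keep pushing in.

play_rows(deltas=[{"dp": [0, 0.003, 0.0001], "spin": 0, "jaw": 0}, {"dp": [0, 0.005, 0], "spin": 0, "jaw": 0}, {"dp": [0, 0.006, 0], "spin": 0, "jaw": 0}, {"dp": [0, 0.006, 0], "spin": 0, "jaw": 0}, {"dp": [0, 0.005, 0], "spin": 0, "jaw": 0}, {"dp": [0, 0.005, 0], "spin": 0, "jaw": 0}, {"dp": [0, 0.003, 0], "spin": 0, "jaw": 0}, {"dp": [0, 0.002, 0], "spin": 0, "jaw": 0}])

```text
t: 12.2
tcp_pos: [0.595, 0.0136, -0.0097]
orientation: [-0.0, 0.799, 0.601, -0.0]
wrist_force: [-0.1, 1.0, -1.5]
gripper_width: 0.0059
gripper_force: 24.7
```

play_rows(deltas=[{"dp": [0, 0.002, 0], "spin": 0, "jaw": 0}, {"dp": [0, 0.002, 0], "spin": 0, "jaw": 0}, {"dp": [0, 0.002, 0], "spin": 0, "jaw": 0}, {"dp": [0, 0.001, 0], "spin": 0, "jaw": 0}, {"dp": [0, 0, 0], "spin": 0, "jaw": 0}])

```text
t: 12.7
tcp_pos: [0.6017, 0.0117, -0.0096]
orientation: [0.0, 0.799, 0.601, 0.0]
wrist_force: [1.2, -0.6, -2.3]
gripper_width: 0.0065
gripper_force: 24.6
```

play_rows(deltas=[{"dp": [0, 0.001, 0], "spin": 0, "jaw": 0}, {"dp": [0, 0.001, 0], "spin": 0, "jaw": 0}, {"dp": [0, 0.001, 0], "spin": 0, "jaw": 0}, {"dp": [0, 0, 0], "spin": 0, "jaw": 0}])

```text
t: 13.1
tcp_pos: [0.6045, 0.0108, -0.0096]
orientation: [0.0, 0.799, 0.601, 0.0]
wrist_force: [0.6, 0.3, -3.6]
gripper_width: 0.0062
gripper_force: 24.6
```

play_rows(deltas=[{"dp": [0, 0.001, 0], "spin": 0, "jaw": 0}, {"dp": [0, 0.001, 0], "spin": 0, "jaw": 0}, {"dp": [0, 0, 0], "spin": 0, "jaw": 0}])

```text
t: 13.4
tcp_pos: [0.6057, 0.0104, -0.0097]
orientation: [-0.001, 0.799, 0.601, -0.0]
wrist_force: [-5.1, 0.4, 2.5]
gripper_width: 0.0063
gripper_force: 25.2
```

play_rows(deltas=[{"dp": [0, 0.001, 0], "spin": 0, "jaw": 0}, {"dp": [0, 0, 0], "spin": 0, "jaw": 0}])

```text
t: 13.6
tcp_pos: [0.6057, 0.0104, -0.0097]
orientation: [-0.001, 0.799, 0.601, -0.001]
wrist_force: [-12.0, 2.5, 8.0]
gripper_width: 0.0064
gripper_force: 26.1
```

The dish reached the stop at the predicted place. I'll release, turn the gripper 90°, and square the dish with a two-finger push on its front wall.

play_rows(deltas=[{"dp": [0, 0, 0], "spin": 0, "jaw": 0.2}, {"dp": [0, 0, 0], "spin": 0, "jaw": 0.4}, {"dp": [0, 0, 0], "spin": 0, "jaw": 0.5}, {"dp": [0, 0, 0], "spin": 0, "jaw": 0.5}, {"dp": [0, 0, -0.01], "spin": 0, "jaw": 0.5}, {"dp": [0, 0, -0.02], "spin": 0, "jaw": 0.5}, {"dp": [0, 0, -0.02], "spin": 0, "jaw": 0.5}, {"dp": [0, -0.01, -0.01], "spin": 0, "jaw": 0.5}])

```text
t: 14.4
tcp_pos: [0.5989, 0.0125, 0.0525]
orientation: [0.001, 0.8, 0.601, 0.001]
wrist_force: [0.3, 0.2, 0.0]
gripper_width: 0.0426
gripper_force: 0.0
```

play_rows(deltas=[{"dp": [0, -0.021, 0], "spin": -6, "jaw": 0.6}, {"dp": [0, 0, 0], "spin": -8, "jaw": 0.6}, {"dp": [0, 0, 0], "spin": -8, "jaw": 0.6}, {"dp": [0, 0, 0], "spin": -8, "jaw": 0.6}, {"dp": [0, 0, 0], "spin": -8, "jaw": 0.6}, {"dp": [0, 0, 0], "spin": -8, "jaw": 0.6}, {"dp": [0, 0, 0], "spin": -8, "jaw": 0.6}, {"dp": [0, 0, 0], "spin": -8, "jaw": 0.6}])

```text
t: 15.2
tcp_pos: [0.5768, 0.0189, 0.0506]
orientation: [-0.0, 0.373, 0.928, -0.0]
wrist_force: [-0.2, 0.9, -1.0]
gripper_width: 0.0512
gripper_force: 0.0
```

play_rows(deltas=[{"dp": [0, 0, 0], "spin": -8, "jaw": 0.6}, {"dp": [0, 0, 0], "spin": -8, "jaw": 0.6}, {"dp": [0, 0, 0], "spin": -8, "jaw": 0.6}, {"dp": [0, 0, 0], "spin": -4, "jaw": 0.6}, {"dp": [0, 0, 0], "spin": 0, "jaw": 0.6}])

```text
t: 15.7
tcp_pos: [0.5768, 0.0187, 0.0505]
orientation: [-0.0, 0.14, 0.99, 0.0]
wrist_force: [0.1, 0.1, -0.3]
gripper_width: 0.0509
gripper_force: 0.0
```

Run:
```python
from h import *
go(577.4,18.6,-18,73.9)
```

```text
t15.70 tcp [576.8  18.7  50.5] phi 73.92 F [ 0.1  0.1 -0.3] w 50.9 gf 0.0 j7 1.09
shift tool mm [-0.6  0.1 68.5] spin 0.02
```

play_rows(deltas=[{"dp": [0, 0, 0.02], "spin": 0, "jaw": 0.6}, {"dp": [0, 0, 0.02], "spin": 0, "jaw": 0.6}, {"dp": [0, 0, 0.017], "spin": 0, "jaw": 0.6}, {"dp": [0, 0, 0.008], "spin": 0, "jaw": 0.6}, {"dp": [0, 0, 0.003], "spin": 0, "jaw": 0.6}, {"dp": [-0.003, 0, 0], "spin": 0, "jaw": 0.6}, {"dp": [-0.005, 0, 0], "spin": 0, "jaw": 0.6}, {"dp": [-0.003, 0, 0], "spin": 0, "jaw": 0.6}])

```text
t: 16.5
tcp_pos: [0.5891, 0.0155, -0.0168]
orientation: [0.001, 0.141, 0.99, 0.0]
wrist_force: [-0.7, 0.7, 0.9]
gripper_width: 0.0513
gripper_force: 0.0
```

play_rows(deltas=[{"dp": [-0.001, 0, 0], "spin": 0, "jaw": 0.6}, {"dp": [-0.001, 0, 0], "spin": 0, "jaw": 0.6}, {"dp": [-0.001, 0, 0], "spin": 0, "jaw": 0.6}, {"dp": [0, 0, 0], "spin": 0, "jaw": 0.6}])

```text
t: 16.9
tcp_pos: [0.591, 0.0147, -0.0176]
orientation: [0.0, 0.14, 0.99, -0.0]
wrist_force: [-0.5, -0.1, 0.3]
gripper_width: 0.0514
gripper_force: 0.0
```

play_rows(deltas=[{"dp": [-0.001, 0, 0], "spin": 0, "jaw": 0.6}, {"dp": [-0.001, 0, 0], "spin": 0, "jaw": 0.6}, {"dp": [0, 0, 0], "spin": 0, "jaw": 0.6}])

```text
t: 17.2
tcp_pos: [0.5917, 0.0146, -0.0178]
orientation: [-0.001, 0.14, 0.99, -0.0]
wrist_force: [-5.9, 2.5, 3.1]
gripper_width: 0.051
gripper_force: 3.2
```

play_rows(deltas=[{"dp": [-0.001, 0, 0], "spin": 0, "jaw": 0.6}, {"dp": [0, 0, 0], "spin": 0, "jaw": 0.6}])

```text
t: 17.4
tcp_pos: [0.5917, 0.0146, -0.018]
orientation: [-0.002, 0.14, 0.99, -0.0]
wrist_force: [-10.6, 4.2, 5.7]
gripper_width: 0.0515
gripper_force: 5.8
```

play_rows(deltas=[{"dp": [-0.001, 0, 0], "spin": 0, "jaw": 0.6}, {"dp": [0, 0, 0], "spin": 0, "jaw": 0.6}])

```text
t: 17.6
tcp_pos: [0.5917, 0.0146, -0.0182]
orientation: [-0.003, 0.14, 0.99, -0.0]
wrist_force: [-15.9, 4.6, 9.3]
gripper_width: 0.0512
gripper_force: 8.6
```

Run:
```python
from h import *
state(); o=telemetry.get_obs(); print(o["wrist_torque"])
```

```text
t17.60 tcp [591.7  14.6 -18.2] phi 73.91 F [-15.9   4.6   9.3] w 51.2 gf 8.6 j7 1.09
[1.05392676 3.35262973 0.12511268]
```

The dish sits firmly against the stop under a 16 N square push. I'll back off, lift, and go to the rack.

play_rows(deltas=[{"dp": [0.005, 0, 0], "spin": 0, "jaw": 0.6}, {"dp": [0.005, 0, 0], "spin": 0, "jaw": 0.6}, {"dp": [0.004, 0, 0], "spin": 0, "jaw": 0.6}, {"dp": [0, 0, -0.02], "spin": 0, "jaw": 0.5}, {"dp": [0, 0, -0.04], "spin": 0, "jaw": 0.4}, {"dp": [0, 0, -0.04], "spin": 0, "jaw": 0.3}, {"dp": [0.01, 0.014, 0], "spin": -2.8, "jaw": 0.3}, {"dp": [0.018, 0.028, 0], "spin": -3, "jaw": 0.3}])

```text
t: 18.4
tcp_pos: [0.5656, 0.0637, 0.0837]
orientation: [0.002, 0.091, 0.996, -0.0]
wrist_force: [1.1, 0.9, -0.3]
gripper_width: 0.0254
gripper_force: 0.0
```

play_rows(deltas=[{"dp": [0.018, 0.028, 0], "spin": 0, "jaw": 0.3}, {"dp": [0.018, 0.028, 0], "spin": 0, "jaw": 0.3}, {"dp": [0.018, 0.028, 0], "spin": 0, "jaw": 0.3}, {"dp": [0.018, 0.028, 0], "spin": 0, "jaw": 0.3}, {"dp": [0.018, 0.028, 0], "spin": 0, "jaw": 0.3}, {"dp": [0.018, 0.028, 0], "spin": 0, "jaw": 0.3}, {"dp": [0.018, 0.028, 0], "spin": 0, "jaw": 0.3}, {"dp": [0, 0, 0], "spin": 0, "jaw": 0.3}])

```text
t: 19.2
tcp_pos: [0.4734, 0.2854, 0.0823]
orientation: [-0.0, 0.087, 0.996, 0.001]
wrist_force: [0.3, -0.4, -0.4]
gripper_width: 0.0257
gripper_force: 0.0
```

Run:
```python
from h import *
go(471.7,336.0,60,79.7)
T=optics.capture("top")
for k,pt,p0 in(("dish",DISH,(.651,-.003,-.28)),("org",ORG,(.6515,-.003,-.2786))):
    q,e,s,roi=locate(T,k,pt,p0); print(k,q[:2]*1e3,np.degrees(q[2]),e,s.sum())
```

```text
t19.20 tcp [473.4 285.4  82.3] phi 80.01 F [ 0.3 -0.4 -0.4] w 25.7 gf 0.0 j7 0.67
shift tool mm [10.5 49.5 22.4] spin 0.31
dish [651.70067315  -2.90283482] -16.02873595467881 28.204398788927335 1742.0333333333333
org [651.6942068   -3.18839214] -15.896518113193483 825.4966813145612 6360.50909090909
```

The top view gives the dish within 0.3 mm and 0.13° of home. Next I'll grip the rack's middle slat.

play_rows(deltas=[{"dp": [0.0057, 0.0249, 0], "spin": 0.3, "jaw": 0.3}, {"dp": [0.0056, 0.0249, 0.01], "spin": 0, "jaw": 0.3}, {"dp": [0, 0, 0.025], "spin": 0, "jaw": 0.3}, {"dp": [0, 0, 0.025], "spin": 0, "jaw": 0.3}, {"dp": [0, 0, 0.015], "spin": 0, "jaw": 0.3}, {"dp": [0, 0, 0], "spin": 0, "jaw": 0.3}])

```text
t: 19.85
tcp_pos: [0.4732, 0.3302, 0.0057]
orientation: [-0.001, 0.093, 0.996, -0.001]
wrist_force: [0.1, -1.0, -0.4]
gripper_width: 0.0256
gripper_force: 0.0
```

Run:
```python
from h import *
go(470.9,336.4,-17,79.7)
c=optics.capture("side");a=cv2.cvtColor(c["frame"],cv2.COLOR_RGB2BGR)
q,e,s,roi=locate(c,"rack",RACK,(.4696,.3351,np.radians(-10.3))); print(q*1e3,e)
for u in range(206,216): print(u,[int(v) for v in c["frame"][140:168,u].mean(-1)])
p=telemetry.get_obs()["tcp_pos"]; print(proj(c,[p,p+[0,0,.02]]))
```

```text
t19.85 tcp [473.2 330.2   5.7] phi 79.31 F [ 0.1 -1.  -0.4] w 25.6 gf 0.0 j7 0.59
shift tool mm [ 3.4  5.7 22.7] spin -0.39
[ 469.553042    334.33628592 -179.40790191] 101.37050537862204
206 [31, 29, 36, 44, 48, 39, 35, 34, 36, 30, 33, 35, 44, 56, 57, 57, 59, 70, 86, 105, 157, 177, 165, 103, 91, 82, 84, 94]
207 [37, 34, 31, 41, 49, 52, 38, 30, 32, 30, 30, 29, 33, 34, 36, 52, 70, 72, 79, 108, 154, 158, 138, 98, 90, 80, 82, 103]
208 [91, 66, 46, 51, 60, 69, 42, 31, 28, 24, 28, 30, 30, 31, 37, 56, 83, 83, 87, 98, 126, 125, 115, 98, 90, 80, 86, 111]
209 [166, 151, 137, 98, 77, 74, 44, 34, 28, 27, 25, 31, 27, 33, 29, 40, 53, 59, 72, 80, 87, 86, 94, 99, 95, 82, 83, 114]
210 [210, 210, 197, 153, 120, 87, 58, 40, 36, 34, 34, 30, 42, 38, 36, 29, 35, 36, 39, 32, 41, 51, 69, 95, 85, 83, 91, 126]
211 [193, 209, 204, 173, 168, 109, 73, 48, 44, 51, 44, 39, 57, 46, 36, 30, 38, 35, 39, 32, 35, 39, 63, 93, 80, 82, 100, 144]
212 [135, 167, 173, 155, 187, 110, 63, 47, 49, 61, 51, 46, 70, 43, 32, 37, 36, 37, 38, 32, 38, 42, 70, 95, 80, 82, 111, 165]
213 [51, 71, 98, 107, 157, 92, 55, 37, 48, 50, 45, 43, 67, 44, 35, 46, 53, 47, 46, 42, 40, 48, 77, 95, 85, 85, 116, 181]
214 [46, 47, 50, 63, 80, 59, 39, 36, 33, 31, 35, 34, 48, 41, 46, 79, 84, 83, 91, 90, 76, 74, 87, 90, 87, 93, 125, 178]
215 [67, 63, 64, 64, 60, 44, 33, 32, 31, 36, 48, 43, 43, 42, 69, 116, 135, 124, 135, 144, 124, 101, 93, 81, 85, 95, 135, 179]
[[211.58249561 162.63133483]
 [210.88987134 157.57067043]]
```

play_rows(deltas=[{"dp": [0.0034, 0.0057, 0], "spin": -0.4, "jaw": 0.3}, {"dp": [0, 0, 0], "spin": 0, "jaw": 0.3}, {"dp": [0, 0, 0.006], "spin": 0, "jaw": 0.3}, {"dp": [0, 0, 0.006], "spin": 0, "jaw": 0.3}, {"dp": [0, 0, 0.005], "spin": 0, "jaw": 0.3}, {"dp": [0, 0, 0.003], "spin": 0, "jaw": 0.3}, {"dp": [0, 0, 0.0025], "spin": 0, "jaw": 0.3}, {"dp": [0, 0, 0], "spin": 0, "jaw": 0.3}])

```text
t: 20.7
tcp_pos: [0.4713, 0.3377, -0.0155]
orientation: [-0.0, 0.089, 0.996, -0.0]
wrist_force: [0.1, 0.3, -0.9]
gripper_width: 0.0257
gripper_force: 0.0
```

Run:
```python
from h import *
go(470.9,336.4,-17,79.7)
```

```text
t20.70 tcp [471.3 337.7 -15.5] phi 79.76 F [ 0.1  0.3 -0.9] w 25.7 gf 0.0 j7 0.58
shift tool mm [ 0.2 -1.4  1.5] spin 0.06
```

play_rows(deltas=[{"dp": [0, -0.001, 0.001], "spin": 0, "jaw": 0.25}, {"dp": [0, 0, 0], "spin": 0, "jaw": 0.2}, {"dp": [0, 0, 0], "spin": 0, "jaw": 0.15}, {"dp": [0, 0, 0], "spin": 0, "jaw": 0.1}, {"dp": [0, 0, 0], "spin": 0, "jaw": 0.05}, {"dp": [0, 0, 0], "spin": 0, "jaw": 0.0}, {"dp": [0, 0, 0], "spin": 0, "jaw": 0.0}], squeeze=30)

```text
t: 21.4
tcp_pos: [0.4714, 0.3369, -0.0159]
orientation: [0.0, 0.089, 0.996, 0.0]
wrist_force: [-1.5, -0.8, 5.5]
gripper_width: 0.0113
gripper_force: 31.3
```

Run:
```python
from h import *
state()
```

```text
t21.40 tcp [471.4 336.9 -15.9] phi 79.76 F [-1.5 -0.8  5.5] w 11.3 gf 31.3 j7 0.58
```

The rack is gripped at 11.3 mm wide. I'll lift it, align it and carry it over the dish.

play_rows(deltas=[{"dp": [0, 0, -0.01], "spin": 0, "jaw": 0}, {"dp": [0, 0, -0.025], "spin": 2, "jaw": 0}, {"dp": [0, 0, -0.03], "spin": 3.8, "jaw": 0}, {"dp": [0, 0, -0.025], "spin": 0, "jaw": 0}, {"dp": [-0.01, -0.01, 0], "spin": 0, "jaw": 0}, {"dp": [-0.02, -0.021, 0], "spin": 0, "jaw": 0}, {"dp": [-0.025, -0.026, 0], "spin": 0, "jaw": 0}, {"dp": [-0.025, -0.026, 0], "spin": 0, "jaw": 0}])

```text
t: 22.2
tcp_pos: [0.5256, 0.2335, 0.0738]
orientation: [-0.0, 0.139, 0.99, -0.0]
wrist_force: [1.3, 0.6, -0.9]
gripper_width: 0.0109
gripper_force: 30.6
```

play_rows(deltas=[{"dp": [-0.025, -0.026, 0], "spin": 0, "jaw": 0}, {"dp": [-0.025, -0.026, 0], "spin": 0, "jaw": 0}, {"dp": [-0.025, -0.026, 0], "spin": 0, "jaw": 0}, {"dp": [-0.025, -0.026, 0], "spin": 0, "jaw": 0}, {"dp": [-0.025, -0.026, 0], "spin": 0, "jaw": 0}, {"dp": [-0.025, -0.026, 0], "spin": 0, "jaw": 0}, {"dp": [-0.02, -0.021, 0], "spin": 0, "jaw": 0}, {"dp": [0, 0, 0], "spin": 0, "jaw": 0}])

```text
t: 23.0
tcp_pos: [0.6407, 0.0124, 0.0736]
orientation: [0.0, 0.142, 0.99, -0.001]
wrist_force: [-1.3, 0.1, -1.0]
gripper_width: 0.0109
gripper_force: 30.6
```

Run:
```python
from h import *
go(649.6,-1.8,50,73.95)
```

```text
t23.00 tcp [640.7  12.4  73.6] phi 73.65 F [-1.3  0.1 -1. ] w 10.9 gf 30.6 j7 1.12
shift tool mm [-12.5 -11.   23.6] spin -0.30
```

play_rows(deltas=[{"dp": [-0.006, -0.0055, 0], "spin": -0.3, "jaw": 0}, {"dp": [-0.0065, -0.0055, 0.01], "spin": 0, "jaw": 0}, {"dp": [0, 0, 0.02], "spin": 0, "jaw": 0}, {"dp": [0, 0, 0.01], "spin": 0, "jaw": 0}, {"dp": [0, 0, 0], "spin": 0, "jaw": 0}])

```text
t: 23.5
tcp_pos: [0.6476, 0.0044, 0.0321]
orientation: [-0.001, 0.137, 0.991, -0.0]
wrist_force: [0.1, -0.2, 0.0]
gripper_width: 0.0111
gripper_force: 30.5
```

Run:
```python
from h import *
go(649.6,-1.8,-8.9,73.95)
c=optics.capture("side"); p=telemetry.get_obs()["tcp_pos"]; h=p[2]+.0159
pt=[P+[0,0,h] for P in RACK]; p0=(p[0]-.0015,p[1]-.0015,np.radians(-16.1))
roi=roi_of(c,pt,p0,8); x0,y0,x1,y1=roi
f=c["frame"][y0:y1,x0:x1].astype(float); R,G,B=f[...,0],f[...,1],f[...,2]
s=np.clip((R-B-30)/50,0,1)*np.clip((G-105)/40,0,1)
q,e=fit(c,s,pt,p0,roi); print("rack side",q[:2]*1e3,np.degrees(q[2]),e,s.sum(),render(c,pt,q,roi).sum())
out=np.dstack([s,render(c,pt,q,roi),s*0])*255
im=cv2.cvtColor(c["frame"],cv2.COLOR_RGB2BGR)[y0:y1,x0:x1]
cv2.imwrite("pics/r1.png",np.hstack([cv2.resize(im,(390,330),interpolation=cv2.INTER_CUBIC),cv2.resize(out.astype(np.uint8),(390,330))]))
```

```text
t23.50 tcp [647.6   4.4  32.1] phi 74.31 F [ 0.1 -0.2  0. ] w 11.1 gf 30.5 j7 1.14
shift tool mm [-3.7 -5.3 40.9] spin 0.36
rack side [645.7394095    2.88150102] -16.144514431878157 308.6981965029796 390.78549999999996 563.9333333333334
```

play_rows(deltas=[{"dp": [-0.0037, -0.0053, 0], "spin": 0.36, "jaw": 0}, {"dp": [0, 0, 0], "spin": 0, "jaw": 0}, {"dp": [0, 0, 0.01], "spin": 0, "jaw": 0}, {"dp": [0, 0, 0.008], "spin": 0, "jaw": 0}, {"dp": [0, 0, 0], "spin": 0, "jaw": 0}, {"dp": [0, 0, 0], "spin": 0, "jaw": 0}])

```text
t: 24.15
tcp_pos: [0.6505, -0.002, 0.0155]
orientation: [-0.0, 0.14, 0.99, -0.0]
wrist_force: [-0.2, -0.2, -0.7]
gripper_width: 0.011
gripper_force: 30.5
```

Run:
```python
from h import *
go(649.6,-1.8,-8.9,73.95)
```

```text
t24.15 tcp [650.5  -2.   15.5] phi 73.91 F [-0.2 -0.2 -0.7] w 11.0 gf 30.5 j7 1.14
shift tool mm [ 1.  -0.  24.4] spin -0.04
```

play_rows(deltas=[{"dp": [0.001, 0, 0], "spin": 0, "jaw": 0}, {"dp": [0, 0, 0.004], "spin": 0, "jaw": 0}, {"dp": [0, 0, 0.004], "spin": 0, "jaw": 0}, {"dp": [0, 0, 0.003], "spin": 0, "jaw": 0}, {"dp": [0, 0, 0], "spin": 0, "jaw": 0}])

```text
t: 24.65
tcp_pos: [0.6495, -0.0019, 0.0043]
orientation: [-0.0, 0.14, 0.99, -0.0]
wrist_force: [-0.2, 0.2, -0.1]
gripper_width: 0.0113
gripper_force: 30.5
```

play_rows(deltas=[{"dp": [0, 0, 0.004], "spin": 0, "jaw": 0}, {"dp": [0, 0, 0.004], "spin": 0, "jaw": 0}, {"dp": [0, 0, 0.003], "spin": 0, "jaw": 0}, {"dp": [0, 0, 0], "spin": 0, "jaw": 0}])

```text
t: 25.05
tcp_pos: [0.6495, -0.0019, -0.0067]
orientation: [-0.0, 0.14, 0.99, -0.0]
wrist_force: [-0.0, 0.3, 0.0]
gripper_width: 0.0113
gripper_force: 30.5
```

Run:
```python
from h import *
go(649.6,-1.8,-8.9,73.95)
```

```text
t25.05 tcp [649.5  -1.9  -6.7] phi 73.90 F [-0.   0.3  0. ] w 11.3 gf 30.5 j7 1.13
shift tool mm [-0.   0.1  2.2] spin -0.05
```

play_rows(deltas=[{"dp": [0, 0, 0.001], "spin": 0, "jaw": 0}, {"dp": [0, 0, 0.0008], "spin": 0, "jaw": 0}, {"dp": [0, 0, 0.0005], "spin": 0, "jaw": 0}, {"dp": [0, 0, 0], "spin": 0, "jaw": 0}])

```text
t: 25.45
tcp_pos: [0.6499, -0.0019, -0.0084]
orientation: [0.0, 0.14, 0.99, 0.0]
wrist_force: [0.5, -0.1, -1.2]
gripper_width: 0.0116
gripper_force: 30.5
```

play_rows(deltas=[{"dp": [0, 0, 0], "spin": 0, "jaw": 0.17}, {"dp": [0, 0, 0], "spin": 0, "jaw": 0.22}, {"dp": [0, 0, 0], "spin": 0, "jaw": 0.28}, {"dp": [0, 0, 0], "spin": 0, "jaw": 0.3}, {"dp": [0, 0, -0.005], "spin": 0, "jaw": 0.3}, {"dp": [0, 0, -0.015], "spin": 0, "jaw": 0.3}, {"dp": [0, 0, -0.03], "spin": 0, "jaw": 0.3}, {"dp": [0, 0, -0.03], "spin": 0, "jaw": 0.5}])

```text
t: 26.25
tcp_pos: [0.6498, -0.0019, 0.0735]
orientation: [-0.0, 0.14, 0.99, -0.0]
wrist_force: [0.5, -0.3, 0.5]
gripper_width: 0.0387
gripper_force: 0.0
```

Run:
```python
from h import *
go(471.5-2,-317.3+.5,85,0.5)
c=optics.capture("side")
q,e,s,roi=locate(c,"soap",SOAP,(.4699,-.3148,0)); print(q[:2]*1e3,np.degrees(q[2]),e)
```

```text
t26.25 tcp [649.8  -1.9  73.5] phi 73.89 F [ 0.5 -0.3  0.5] w 38.7 gf 0.0 j7 1.14
shift tool mm [  85.8 -352.6  -11.5] spin 73.39
[ 469.78359237 -315.15763225] 0.2642928223850244 24.919136517816312
```

The rack settled on the dish floor without contact force and was released. On to the soap, with jaws fully open.

play_rows(deltas=[{"dp": [0, 0, -0.012], "spin": 0, "jaw": 0.7}, {"dp": [0.004, -0.016, 0], "spin": 0, "jaw": 1}, {"dp": [0.0085, -0.035, 0], "spin": 0, "jaw": 1}, {"dp": [0.0085, -0.035, 0], "spin": 0, "jaw": 1}, {"dp": [0.0085, -0.035, 0], "spin": 0, "jaw": 1}, {"dp": [0.0085, -0.035, 0], "spin": 0, "jaw": 1}, {"dp": [0.0085, -0.035, 0], "spin": 0, "jaw": 1}, {"dp": [0.0085, -0.035, 0], "spin": 0, "jaw": 1}])

```text
t: 27.1
tcp_pos: [0.5323, -0.2055, 0.0833]
orientation: [-0.001, 0.14, 0.99, -0.0]
wrist_force: [0.5, -0.4, -0.1]
gripper_width: 0.0858
gripper_force: 0.0
```

play_rows(deltas=[{"dp": [0.0085, -0.035, 0], "spin": 0, "jaw": 1}, {"dp": [0.0085, -0.035, 0], "spin": 0, "jaw": 1}, {"dp": [0.0085, -0.035, 0], "spin": 0, "jaw": 1}, {"dp": [0.005, -0.02, 0], "spin": 1.5, "jaw": 1}, {"dp": [0, 0, 0], "spin": 8, "jaw": 1}, {"dp": [0, 0, 0], "spin": 8, "jaw": 1}, {"dp": [0, 0, 0], "spin": 8, "jaw": 1}, {"dp": [0, 0, 0], "spin": 8, "jaw": 1}])

```text
t: 27.9
tcp_pos: [0.4691, -0.3158, 0.0833]
orientation: [-0.001, 0.423, 0.906, -0.0]
wrist_force: [-0.1, -0.5, -0.4]
gripper_width: 0.0855
gripper_force: 0.0
```

play_rows(deltas=[{"dp": [0, 0, 0], "spin": 8, "jaw": 1}, {"dp": [0, 0, 0], "spin": 8, "jaw": 1}, {"dp": [0, 0, 0], "spin": 8, "jaw": 1}, {"dp": [0, 0, 0], "spin": 8, "jaw": 1}, {"dp": [0, 0, 0], "spin": 8, "jaw": 1}, {"dp": [0, 0, 0], "spin": 0, "jaw": 1}])

```text
t: 28.5
tcp_pos: [0.4693, -0.3155, 0.0833]
orientation: [-0.0, 0.706, 0.708, -0.0]
wrist_force: [0.8, -0.6, 0.4]
gripper_width: 0.0856
gripper_force: 0.0
```

Run:
```python
from h import *
go(470.6,-315,40,0.4)
T=optics.capture("top")
x0,y0,x1,y1=roi_of(T,DISH,(.6517,-.003,-.28),4)
f=T["frame"][y0:y1,x0:x1].astype(float); s=np.clip((f[...,0]-f[...,2]-25)/60,0,1)*np.clip((f[...,1]-120)/30,0,1)
pt=[P+[0,0,.007] for P in RACK]
m=np.zeros(s.shape,np.uint8); uv=proj(T,place([[-.04,-.048,.024],[-.04,.048,.024],[.04,.048,.024],[.04,-.048,.024]],.6517,-.003,-.28))-[x0,y0]
cv2.fillConvexPoly(m,np.round(uv).astype(np.int32),1); s=s*m
q,e=fit(T,s,pt,(.6517,-.003,-.28),(x0,y0,x1,y1)); print("rack",q[:2]*1e3,np.degrees(q[2]),e,s.sum())
q,e,s,roi=locate(T,"dish",DISH,(.6517,-.003,-.28)); print("dish",q[:2]*1e3,np.degrees(q[2]),e)
im=cv2.cvtColor(T["frame"],cv2.COLOR_RGB2BGR)[y0:y1,x0:x1]; cv2.imwrite("pics/r2.png",cv2.resize(im,None,fx=8,fy=8))
```

```text
t28.50 tcp [ 469.3 -315.5   83.3] phi 0.22 F [ 0.8 -0.6  0.4] w 85.6 gf 0.0 j7 0.70
shift tool mm [ 0.5  1.3 43.3] spin -0.18
rack [651.75533596  -2.95649106] -15.95716822709668 68.99115594643087 472.4877777777778
dish [651.69145252  -2.97360896] -16.04764111372765 26.95947832564398
```

The rack is centred to within 0.1 mm of the dish in the top view. Descending on the soap.

play_rows(deltas=[{"dp": [0.0005, 0.0013, 0.01], "spin": -0.18, "jaw": 1}, {"dp": [0, 0, 0.025], "spin": 0, "jaw": 1}, {"dp": [0, 0, 0.025], "spin": 0, "jaw": 1}, {"dp": [0, 0, 0.018], "spin": 0, "jaw": 1}, {"dp": [0, 0, 0.012], "spin": 0, "jaw": 1}, {"dp": [0, 0, 0.007], "spin": 0, "jaw": 1}, {"dp": [0, 0, 0.003], "spin": 0, "jaw": 1}, {"dp": [0, 0, 0], "spin": 0, "jaw": 1}])

```text
t: 29.35
tcp_pos: [0.4717, -0.315, -0.0163]
orientation: [0.0, 0.703, 0.711, 0.0]
wrist_force: [-0.5, -0.1, -0.7]
gripper_width: 0.085
gripper_force: 0.0
```

Run:
```python
from h import *
go(470.6,-315,-19,0.4)
```

```text
t29.35 tcp [ 471.7 -315.   -16.3] phi 0.60 F [-0.5 -0.1 -0.7] w 85.0 gf 0.0 j7 0.74
shift tool mm [ 0.  -1.1  2.7] spin 0.20
```

play_rows(deltas=[{"dp": [0, 0, 0.0027], "spin": 0.2, "jaw": 0.9}, {"dp": [0, 0, 0], "spin": 0, "jaw": 0.8}, {"dp": [0, 0, 0], "spin": 0, "jaw": 0.72}, {"dp": [0, 0, 0], "spin": 0, "jaw": 0.66}, {"dp": [0, 0, 0], "spin": 0, "jaw": 0.6}, {"dp": [0, 0, 0], "spin": 0, "jaw": 0.5}, {"dp": [0, 0, 0], "spin": 0, "jaw": 0.4}, {"dp": [0, 0, 0], "spin": 0, "jaw": 0.4}], squeeze=25)

```text
t: 30.15
tcp_pos: [0.4718, -0.3149, -0.0187]
orientation: [0.0, 0.705, 0.709, 0.0]
wrist_force: [-1.0, 1.0, 6.4]
gripper_width: 0.058
gripper_force: 26.8
```

Run:
```python
from h import *
state()
```

```text
t30.15 tcp [ 471.8 -314.9  -18.7] phi 0.38 F [-1.   1.   6.4] w 58.0 gf 26.8 j7 0.74
```

play_rows(deltas=[{"dp": [0, 0, -0.004], "spin": 0, "jaw": 0.4}, {"dp": [0, 0, -0.012], "spin": 0, "jaw": 0.4}, {"dp": [0, 0, -0.02], "spin": 0, "jaw": 0.4}, {"dp": [0, 0, -0.025], "spin": 0, "jaw": 0.4}, {"dp": [0, 0, -0.02], "spin": 0, "jaw": 0.4}, {"dp": [0, 0, -0.012], "spin": 0, "jaw": 0.4}, {"dp": [0, 0, 0], "spin": 0, "jaw": 0.4}])

```text
t: 30.85
tcp_pos: [0.4725, -0.3153, 0.0757]
orientation: [0.001, 0.705, 0.709, 0.0]
wrist_force: [-0.3, 0.0, -1.3]
gripper_width: 0.0575
gripper_force: 27.4
```

Run:
```python
from h import *
p,tx,ty,phi=state()
c=optics.capture("side"); h=p[2]+.0187
x,y,a=p[0]-.0019,p[1]-.0016,np.radians(phi)
im=c["frame"]
# end faces along soap y at near (-y) end: find bright rows along projected axis of top/near face
for z in(.006,.014,.022):
    ys=np.linspace(-.062,-.03,65); uv=proj(c,place(np.c_[0*ys,ys,0*ys+h+z],x,y,a))
    v=cv2.remap(im[...,0].astype(np.float32),uv[:,0].astype(np.float32)[None],uv[:,1].astype(np.float32)[None],cv2.INTER_LINEAR)[0]
    print(z,[int(k) for k in v[::4]])
pt=[P+[0,0,h] for P in SOAP]; roi=roi_of(c,pt,(x,y,a),10); x0,y0,x1,y1=roi
f=im[y0:y1,x0:x1].astype(float); s=((f[...,0]>150)&(f[...,0]-f[...,2]>15)).astype(float)
print("bright",s.sum(), render(c,pt,(x,y,a),roi).sum())
best=min(((np.sum((render(c,pt,(x-d*np.sin(a),y+d*np.cos(a),a),roi)-s)**2),d) for d in np.arange(-.008,.0081,.0005))); print(best)
cv2.imwrite("pics/s1.png",cv2.resize(cv2.cvtColor(im,cv2.COLOR_RGB2BGR)[y0-10:y1+10,x0-10:x1+10],None,fx=6,fy=6))
```

```text
t30.85 tcp [ 472.5 -315.3   75.7] phi 0.38 F [-0.3  0.  -1.3] w 57.5 gf 27.4 j7 0.71
0.006 [93, 94, 95, 93, 92, 93, 95, 99, 125, 155, 171, 189, 217, 242, 250, 252, 252]
0.014 [93, 93, 94, 93, 93, 97, 124, 159, 172, 194, 223, 242, 250, 252, 253, 253, 253]
0.022 [93, 94, 94, 98, 123, 155, 175, 196, 224, 242, 250, 252, 253, 253, 253, 253, 253]
bright 755.0 1238.2549019607845
(np.float64(477.36633602460597), np.float64(0.0005000000000000074))
```

The soap is gripped on centre; its near end shows 46 mm from the TCP, as it should. I'll turn it 16.4° and carry it over the dish.

play_rows(deltas=[{"dp": [0, 0, 0], "spin": 4.4, "jaw": 0.4}, {"dp": [0, 0, 0], "spin": 7, "jaw": 0.4}, {"dp": [0, 0, 0], "spin": 5, "jaw": 0.4}, {"dp": [0.01, 0.0024, 0], "spin": 0, "jaw": 0.4}, {"dp": [0.02, 0.0048, 0], "spin": 0, "jaw": 0.4}, {"dp": [0.033, 0.0079, 0], "spin": 0, "jaw": 0.4}, {"dp": [0.033, 0.0079, 0], "spin": 0, "jaw": 0.4}, {"dp": [0.033, 0.0079, 0], "spin": 0, "jaw": 0.4}])

```text
t: 31.7
tcp_pos: [0.5374, -0.1973, 0.0732]
orientation: [-0.0, 0.798, 0.603, -0.0]
wrist_force: [-0.2, -0.1, -0.5]
gripper_width: 0.0575
gripper_force: 27.4
```

play_rows(deltas=[{"dp": [0.033, 0.0079, 0], "spin": 0, "jaw": 0.4}, {"dp": [0.033, 0.0079, 0], "spin": 0, "jaw": 0.4}, {"dp": [0.033, 0.0079, 0], "spin": 0, "jaw": 0.4}, {"dp": [0.033, 0.0079, 0], "spin": 0, "jaw": 0.4}, {"dp": [0.033, 0.0079, 0], "spin": 0, "jaw": 0.4}, {"dp": [0.033, 0.0079, 0], "spin": 0, "jaw": 0.4}, {"dp": [0.018, 0.0044, 0], "spin": 0, "jaw": 0.4}, {"dp": [0, 0, 0], "spin": 0, "jaw": 0.4}])

```text
t: 32.5
tcp_pos: [0.6468, -0.0026, 0.0729]
orientation: [-0.001, 0.797, 0.604, -0.0]
wrist_force: [-0.6, -0.0, -0.2]
gripper_width: 0.0577
gripper_force: 27.4
```

Run:
```python
from h import *
go(649.6,-1.8,40,-16)
```

```text
t32.50 tcp [646.8  -2.6  72.9] phi -15.69 F [-0.6 -0.  -0.2] w 57.7 gf 27.4 j7 -0.07
shift tool mm [ 1.5  2.5 32.9] spin 0.31
```

play_rows(deltas=[{"dp": [0.0015, 0.0025, 0.005], "spin": 0.3, "jaw": 0.4}, {"dp": [0, 0, 0.015], "spin": 0, "jaw": 0.4}, {"dp": [0, 0, 0.02], "spin": 0, "jaw": 0.4}, {"dp": [0, 0, 0.012], "spin": 0, "jaw": 0.4}, {"dp": [0, 0, 0.004], "spin": 0, "jaw": 0.4}, {"dp": [0, 0, 0], "spin": 0, "jaw": 0.4}, {"dp": [0, 0, 0], "spin": 0, "jaw": 0.4}])

```text
t: 33.2
tcp_pos: [0.6495, -0.0057, 0.0184]
orientation: [0.0, 0.8, 0.599, 0.0]
wrist_force: [0.4, 0.7, -1.1]
gripper_width: 0.0578
gripper_force: 27.4
```

Run:
```python
from h import *
go(649.6,-1.8,6.3,-16)
```

```text
t33.20 tcp [649.5  -5.7  18.4] phi -16.34 F [ 0.4  0.7 -1.1] w 57.8 gf 27.4 j7 -0.05
shift tool mm [ 3.8 -1.  12.1] spin -0.34
```

play_rows(deltas=[{"dp": [0.0038, -0.001, 0], "spin": -0.3, "jaw": 0.4}, {"dp": [0, 0, 0], "spin": 0, "jaw": 0.4}, {"dp": [0, 0, 0.003], "spin": 0, "jaw": 0.4}, {"dp": [0, 0, 0.003], "spin": 0, "jaw": 0.4}, {"dp": [0, 0, 0.002], "spin": 0, "jaw": 0.4}, {"dp": [0, 0, 0], "spin": 0, "jaw": 0.4}])

```text
t: 33.8
tcp_pos: [0.649, -0.0015, 0.0095]
orientation: [-0.0, 0.799, 0.602, -0.0]
wrist_force: [0.2, 0.3, -0.3]
gripper_width: 0.0575
gripper_force: 27.4
```

Run:
```python
from h import *
go(649.6,-1.8,6.3,-16)
```

```text
t33.80 tcp [649.   -1.5   9.5] phi -16.03 F [ 0.2  0.3 -0.3] w 57.5 gf 27.4 j7 -0.05
shift tool mm [-0.1  0.6  3.2] spin -0.03
```

play_rows(deltas=[{"dp": [0, 0.0006, 0.001], "spin": 0, "jaw": 0.4}, {"dp": [0, 0, 0.001], "spin": 0, "jaw": 0.4}, {"dp": [0, 0, 0.0005], "spin": 0, "jaw": 0.4}, {"dp": [0, 0, 0], "spin": 0, "jaw": 0.4}])

```text
t: 34.2
tcp_pos: [0.6499, -0.0016, 0.0074]
orientation: [0.0, 0.799, 0.602, -0.0]
wrist_force: [-0.4, -0.4, -0.2]
gripper_width: 0.0574
gripper_force: 27.4
```

play_rows(deltas=[{"dp": [0, 0, 0.0005], "spin": 0, "jaw": 0.4}, {"dp": [0, 0, 0], "spin": 0, "jaw": 0.4}])

```text
t: 34.4
tcp_pos: [0.6498, -0.0016, 0.0069]
orientation: [-0.0, 0.799, 0.602, -0.0]
wrist_force: [1.1, 0.5, -0.2]
gripper_width: 0.0574
gripper_force: 27.4
```

play_rows(deltas=[{"dp": [0, 0, 0.0004], "spin": 0, "jaw": 0.4}, {"dp": [0, 0, 0], "spin": 0, "jaw": 0.4}])

```text
t: 34.6
tcp_pos: [0.6498, -0.0016, 0.0065]
orientation: [-0.0, 0.799, 0.602, -0.0]
wrist_force: [-0.2, 0.1, -0.5]
gripper_width: 0.0579
gripper_force: 27.4
```

play_rows(deltas=[{"dp": [0, 0, 0.0004], "spin": 0, "jaw": 0.4}, {"dp": [0, 0, 0], "spin": 0, "jaw": 0.4}])

```text
t: 34.8
tcp_pos: [0.6499, -0.0016, 0.0063]
orientation: [-0.0, 0.799, 0.602, 0.0]
wrist_force: [-1.4, 0.6, 3.5]
gripper_width: 0.0575
gripper_force: 27.9
```

play_rows(deltas=[{"dp": [0, 0, 0.0004], "spin": 0, "jaw": 0.4}, {"dp": [0, 0, 0], "spin": 0, "jaw": 0.4}])

```text
t: 35.0
tcp_pos: [0.6499, -0.0016, 0.0063]
orientation: [-0.0, 0.799, 0.602, 0.0]
wrist_force: [-4.0, 1.1, 11.4]
gripper_width: 0.0576
gripper_force: 28.9
```

play_rows(deltas=[{"dp": [0, 0, 0.0003], "spin": 0, "jaw": 0.4}, {"dp": [0, 0, 0], "spin": 0, "jaw": 0.4}])

```text
t: 35.2
tcp_pos: [0.6499, -0.0016, 0.0063]
orientation: [-0.0, 0.799, 0.602, 0.0]
wrist_force: [-5.3, 1.4, 16.6]
gripper_width: 0.058
gripper_force: 29.5
```

The soap is seated exactly at the predicted height. I'll relieve the load, open slightly, and lift off.

play_rows(deltas=[{"dp": [0, 0, -0.0007], "spin": 0, "jaw": 0.65}, {"dp": [0, 0, 0], "spin": 0, "jaw": 0.7}, {"dp": [0, 0, 0], "spin": 0, "jaw": 0.74}, {"dp": [0, 0, 0], "spin": 0, "jaw": 0.78}, {"dp": [0, 0, 0], "spin": 0, "jaw": 0.78}])

```text
t: 35.7
tcp_pos: [0.6498, -0.0016, 0.006]
orientation: [-0.0, 0.799, 0.602, -0.0]
wrist_force: [0.6, 0.0, 0.1]
gripper_width: 0.0667
gripper_force: 0.0
```

play_rows(deltas=[{"dp": [0, 0, -0.005], "spin": 0, "jaw": 0.78}, {"dp": [0, 0, -0.015], "spin": 0, "jaw": 0.78}, {"dp": [0, 0, -0.03], "spin": 0, "jaw": 0.78}, {"dp": [0, 0, -0.03], "spin": 0, "jaw": 0.78}, {"dp": [0.02, 0, 0], "spin": 0, "jaw": 0.78}, {"dp": [0.035, -0.01, 0], "spin": 0, "jaw": 0.78}, {"dp": [0.04, -0.02, 0], "spin": 0, "jaw": 0.78}, {"dp": [0.04, -0.02, 0], "spin": 0, "jaw": 0.78}])

```text
t: 36.5
tcp_pos: [0.639, 0.1437, 0.0869]
orientation: [0.0, 0.799, 0.601, 0.0]
wrist_force: [0.4, 0.9, 0.0]
gripper_width: 0.0665
gripper_force: 0.0
```

play_rows(deltas=[{"dp": [0.04, -0.02, 0], "spin": 0, "jaw": 0.78}, {"dp": [0.04, -0.02, 0], "spin": 0, "jaw": 0.78}, {"dp": [0.04, -0.02, 0], "spin": 0, "jaw": 0.78}, {"dp": [0.02, -0.01, 0], "spin": 0, "jaw": 0.78}, {"dp": [0, 0, 0], "spin": 0, "jaw": 0.78}])

```text
t: 37.0
tcp_pos: [0.6088, 0.3011, 0.0864]
orientation: [-0.001, 0.797, 0.604, 0.0]
wrist_force: [0.1, 0.2, -0.2]
gripper_width: 0.0664
gripper_force: 0.0
```

Run:
```python
from h import *
state()
T=optics.capture("top");S2=optics.capture("side")
q,e,s,roi=locate(T,"dish",DISH,(.6517,-.003,-.28),.03); print("dish",q[:2]*1e3,np.degrees(q[2]),e)
x0,y0,x1,y1=roi; f=T["frame"][y0:y1,x0:x1].astype(float)
pt=[P+[0,0,.025] for P in SOAP]
sp=np.clip((f[...,0]-f[...,2]-8)/15,0,1)*(f[...,1]>200)
m=np.zeros(sp.shape,np.uint8); uv=proj(T,place([[-.041,-.051,.024],[-.041,.051,.024],[.041,.051,.024],[.041,-.051,.024]],*q))-[x0,y0]
cv2.fillConvexPoly(m,np.round(uv).astype(np.int32),1); sp=sp*m
qs,es=fit(T,sp,pt,q,roi); print("soap",qs[:2]*1e3,np.degrees(qs[2]),es,sp.sum())
a=cv2.cvtColor(T["frame"],cv2.COLOR_RGB2BGR); b=cv2.cvtColor(S2["frame"],cv2.COLOR_RGB2BGR)
cv2.imwrite("pics/final.png",np.hstack([cv2.resize(a[95:225,210:350],(400,371),interpolation=cv2.INTER_CUBIC),cv2.resize(b[150:280,280:420],(400,371),interpolation=cv2.INTER_CUBIC)]))
```

```text
t37.00 tcp [608.8 301.1  86.4] phi -15.71 F [ 0.1  0.2 -0.2] w 66.4 gf 0.0 j7 -0.53
dish [651.69145252  -2.97360896] -16.04764111372765 25.80904531910803
soap [652.40142597  -2.79078095] -16.508308842302338 724.3652748942716 285.1333333333333
```

View pics/final.png

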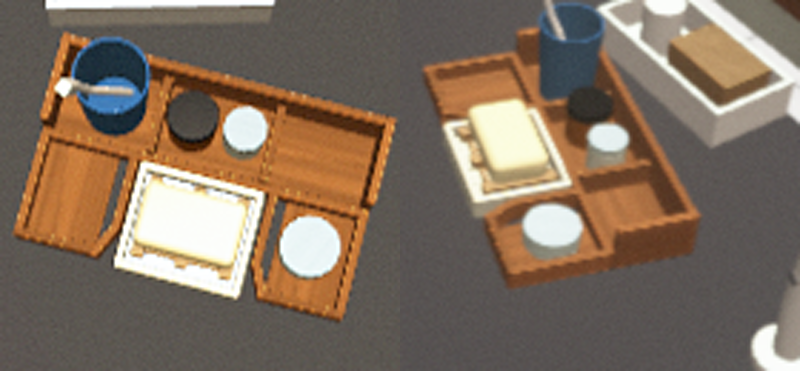

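The final picture shows the dish square and home in the bay, with the rack flat in it and the soap centred and aligned on top (around (190,220) in the left half). The gripper is clear of everything, so I'll hand in.

```bash
python3 -c "
from workcell import arm
print(arm.finish_job())"
```

```text
the job is handed in; nothing more can be done
None
```

The job is handed in: the dish was slid home and square (0.3 mm and about 0.1° off by camera), then the rack went flat into it, and last the soap was set down on top, looking centred and aligned in the final picture, at 37 s on the robot's clock.

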